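Unhook the ink scraper from the barbed display hook

ROBOT

A 6-joint arm with a two-finger parallel gripper is mounted at the origin on the work surface. World frame = base frame: x ahead of the robot, y to its left, z up, the work surface at z = 0. Lengths are in m, angles in rad, forces in N, time in s.
With the tool pointing down it reaches from about 0.375 to 0.9 m from the base axis. Payload 3.1 kg.
Tool frame: the origin (TCP) lies midway between the tips of the shut fingers; the grasp point (between the pads) lies 19 mm behind it; z points along the fingers, y is the direction in which the jaws open and shut (so a half turn about z gives the same grasp; the last joint's range is limited). The gripper opens to 87 mm and grips with 3 to 60 N. Pads are 19 mm wide; open, the fingers measure 117 mm over their backs; the gripper's body (75 mm by 190 mm) begins 51 mm behind the grasp point.
Start: joints at [1.111, 0.527, 1.433, -0, 1.181, -0.178], TCP at [0.174, 0.6, 0.223] pointing down, gripper open.
Joint ranges: [-3.08, 3.08], [-0.75, 2.2], [0.22, 2.44], [-1.43, 4.57], [0, 2.65], [-2.85, 2.85]. Speed limits (rad/s): [2.79, 2.79, 3.14, 3.14, 3.14, 3.14].

INTERFACE

Orientations are given as a unit quaternion [x, y, z, w].
In Python, from rig import robot gives the robot as it stands.
- The arm moves only by the tool move_arm, never from a script. Its argument "rows" is one flat list of numbers, 7 for each row, row after row: the shift along the world's x, y, z in mm, then the turn, a rotation vector about the world's x, y, z in rad, then the closure, from 0 (fully open) to 1 (shut). A call has 1 to 12 rows; each row shifts and turns the commanded pose from where the row before left it; what a row does not reach is not made up. A row lasts 1/10 s, in which the tool goes at most 50 mm and 8.59 degrees, less where a joint would pass 70% of its speed; a pose out of reach is approached as far as the arm can. A call with a gripper value outside its range is refused whole. The fingers move at their own pace and stop on an object; "grip_force" is the grip in N (left out, the last holds). Time passes only in rows, so rows that do not move let the fingers close. It gives the time, the measured TCP pose, the force and the opening at its end, in the units of the state.
- robot.get_obs(): the state, without advancing time (a new reading comes with each control period).
- robot.camera(name): name is "side" or "top" or "wrist"; returns a dict with "color" (480x640x3 uint8, red, green, blue), "z_map" (480x640 float32, m along the optical axis (not along the pixel's ray), 0 where there is no reading), "camera_matrix" (3x3 intrinsics, pixels), "distortion" ([k1, k2, p1, p2, k3] as OpenCV has them; the pictures are not rectified), "R" (3x3) and "t" (3): a world point X has camera coordinates R X + t; the wrist camera has in their place "tool_from_camera" (4x4, takes a point from camera to tool coordinates, whose origin is the TCP and whose axes are the flange's). Camera axes: x right, y down, z forward; pixel columns grow to the right and rows downward; lengths in m; the calibration is good to about 2 mm. A picture is of the moment at which its call begins: read the wrist's pose just before it.
- robot.hand_in(): hands the job in, once; it reports no verdict.
Trained networks look in the newest picture that a camera, given by its name, has taken for a name from the list of things; names that differ only in an ending like _2 or _b are one class to them, and where a whole thing is asked for, a point or a joint stands for the part that bears it (a point fixed in the world has none). Each returns a list of dicts, best first, with "conf" (0 to 1); they miss things now and then, are a little off and sometimes report something else, mostly with a low value. They report only what shows in the picture. A call takes as long as a camera call. They do not tell look-alikes from the thing itself.
- robot.search_frame(camera, thing): "at" ([column, row] in pixels, amid what is visible of it).
- robot.spot_point(camera, thing): "at" ([column, row] in pixels: a listed point, or the origin of a listed thing).
The state is a dict: "time": time; "q": joint angles; "joint_velocities": joint speeds; "joint_torque": joint torques, N m; "position": TCP position; "tool_rot": TCP orientation; "ft_force": force on the tool from outside, world axes, zero at the start; "moment": the same for the moment, N m; "grip_width": finger opening in m.
Only numpy, scipy, OpenCV 4.12 (cv2) and the standard library are available. Lean on these libraries where they do the work, as an engineer would, in place of code of your own. Each camera call takes 0.05 s, during which the arm holds its last target.

TASK

Take the wooden-handled ink scraper off the barbed hook of the display stand and stand it, blade down, fully in the slot of the wooden tool block, then let go. The hook is barbed, so lift the scraper, tilt it and work its hole gently out over the barb with a light touch, by feel: never push or pull hard on the hook or stand. Lower the scraper into the block rather than dropping it or jamming it in, and leave the other things on the table where they are.

Things in the scene. Friction and masses are not known exactly. Their poses are not given: they have to be found in the camera images.
- stand: Dark steel display stand, fixed to the table: base 120 x 110 x 10 mm, post 18 mm square, on top a clamp block 30 x 30 x 26 mm, top at 203 mm; only the hook's end rises higher. Origin: on the table, on the post's axis; x is the direction in which the hook points, z up. The hook (see hook_root, stand_clamp) is rigid and lies in the stand's xz plane at y = 0.
- stand_clamp (a point): Centre of the clamp block, 190 mm up; axes as the stand. The bar is locked in the clamp and does not yield, but its setting differs every time and is not reported: its bend (where its axis turns upward) lies 58 to 98 mm from here along x, and the whole hook may slope up or down by up to 4 degrees. Whatever the slope, the bar's axis is 190 mm high at 40 mm along x.
- hook_root (a point): Where the bar leaves the clamp, 15 mm along x from stand_clamp; axes as the stand. Round bar, 8 mm thick: nearly level to the bend, then rising outward 55 degrees steeper for 22 mm to its end, 13 mm beyond and 18 mm above the bend (axis). From the end a barb, 5 mm thick, points 9 mm back towards the post, 10 degrees below the bar's level part; end and barb are about 13 mm across.
- scraper: Ink scraper, 0.11 to 0.23 kg, hanging upright on the hook. Steel blade 70 wide x 4 thick, beech neck 44 x 8 mm, beech grip 24 wide x 14 mm thick. Origin: middle of the blade's lower edge; z up to the grip, y along the width, x through the thickness, about along the hook. Along z: blade 0 to 62 mm, neck 55 to 80, hole 80 to 100, bridge 100 to 112, grip 112 to 161.
- scraper_hole (a point): Centre of the hole through the scraper, 90 mm above the blade's edge; axes as the scraper. Hole 24 mm wide (y), 20 mm tall (z), 8 mm deep (x). Its upper edge hangs on the level bar, 35 to 45 mm from the post's axis. It passes the rising end and barb only with the scraper tilted 30 to 40 degrees, top leaning back towards the post, blade swung outward.
- scraper_grip (a point): Middle of the wooden grip, 138 mm above the blade's edge, 48 mm above the hole's centre; axes as the scraper. Best held across its 24 mm width (y).
- block: Plain light wooden tool block, fixed to the table, 80 x 116 mm and 62 mm tall, with one straight slot open at the top, 20 mm wide along the block's x and 86 mm long along its y, 50 mm deep. It may stand at any of three places on the robot's left, the other two taken by a pencil pot and a paint jar. Origin: centre of its underside, z up.
- block_slot (a point): Centre of the slot's floor, 12 mm above the table; same axes as the block.
- pencil_pot: Bystander: white pot 72 mm wide, 95 mm tall, pencils up to 150 mm high. Origin: centre of the underside.
- paint_jar: Bystander: paint jar 68 mm wide, 85 mm tall. Origin: centre of the underside.
- tape_roll: Bystander: cardboard ring lying flat, 84 mm wide, 24 mm tall. Origin: centre of the underside.
- eraser: Bystander: white eraser 55 x 24 x 13 mm. Origin: centre of the underside.
- sharpener: Bystander: metal pencil sharpener block 40 x 26 x 24 mm. Origin: centre of the underside.
- colour_box: Bystander: flat red pencil box 100 x 180 x 22 mm. Origin: centre of the underside.
- glue_bottle: Bystander: white bottle 44 mm wide, 120 mm tall. Origin: centre of the underside.
There are look-alikes about, which are no part of the job. What is meant by the stand is not green or orange, and is the smaller of those in its own colour.

How it is judged:
On the way:
1. the scraper is off the hook and clear of it ((x of scraper_hole in the frame of stand above 0.14 m or z of scraper_hole in the frame of stand above 0.26 m or y of scraper_hole in the frame of stand above 0.05 m or y of scraper_hole in the frame of stand below -0.05 m) and contact force between scraper and stand below 0.05 N), for 0.1 s.
At the end, for the whole second after the job is handed in: The scraper stands released and at rest in the block's slot, blade down: middle of the blade's edge within 14 mm (level) of the middle of the slot's floor and less than 6 mm above that floor, upright within 0.4 rad, its width along the slot (horizontal distance between scraper and block_slot below 0.014 m and z of scraper in the frame of block_slot between -0.004 and 0.006 m and angle between scraper's own z axis and vertical below 0.4 rad and angle between the y axis of scraper and the y axis of block, either way round below 0.4 rad and linear speed of scraper below 0.02 m/s); the robot touches nothing.
It fails at once if the scraper bears on the hook or stand with more than 15 N (contact force between scraper and stand above 15 N).
It fails at once if the robot itself pushes the stand with more than 15 N (contact force between any of the fingers, the arm and stand above 15 N).
It fails at once if the scraper is dropped or flung (faster than 1 m/s) (linear speed of scraper above 1 m/s).
It fails at once if the scraper is jammed into the block with more than 40 N (contact force between scraper and block above 40 N).
It fails at once if another thing on the table is shifted by more than 20 mm (distance of any of pencil_pot, paint_jar, tape_roll, eraser, sharpener, colour_box, glue_bottle from where it was at the start of the episode above 0.02 m).
It also fails if it takes over 69 s, if anything falls off the work surface, if the arm or the gripper's body presses on something with over 40 N, if the wrist force passes 120 N, or if a joint passes its speed limit or range.

## Working session

There is one attempt and no reset: what is moved stays moved. The work goes in short steps, Python scripts to look and compute and a tool call to move; the robot and the scene stay as the last step left them, time stands still between calls to the robot, and variables do not carry over. Pictures are saved under pics/ and viewed, and the job is handed in when it is done.

Besides the shell and the picture viewer there is one more tool, called as name(argument=value, ...), one argument or row to a line, values as JSON. move_arm: Moves the arm, as the interface text tells. Its arguments: {"type":"object","properties":{"rows":{"type":"array","items":{"type":"number"}},"grip_force":{"type":"number"}},"required":["rows"]}

```bash
mkdir -p pics; ls
python3 - <<'E'
from rig import robot
import cv2,numpy as np,pickle
o=robot.get_obs();print(o)
for n in ["side","top","wrist"]:
    c=robot.camera(n);cv2.imwrite(f"pics/{n}0.png",c["color"][:,:,::-1]);pickle.dump(c,open(f"{n}0.pkl","wb"))
    print(n,{k:np.round(v,4).tolist() for k,v in c.items() if k not in("color","z_map")})
    for t in ["stand","scraper","block","scraper_hole","hook_root","stand_clamp","block_slot","scraper_grip"]:
        print(t,[(np.round(d["at"]).tolist(),round(d["conf"],2)) for d in robot.spot_point(n,t)])
E
```

```text
pics
{'time': 0.0, 'q': array([ 1.11049745e+00,  5.28443692e-01,  1.43391256e+00, -6.05964125e-05,
        1.18138146e+00, -1.78481040e-01]), 'joint_velocities': array([ 1.51955099e-03, -7.56086892e-04, -2.48182848e-04,  4.61340635e-05,
        2.41107937e-05, -9.40392361e-04]), 'joint_torque': array([ 2.79090364e-05, -4.40052581e+01, -1.76584715e+01,  6.33656234e-02,
        5.83838322e-02, -1.67370699e-04]), 'position': array([0.1734583 , 0.59968046, 0.22158218]), 'tool_rot': array([ 1.40431583e-01,  9.90089804e-01, -1.02708318e-03, -3.10159386e-04]), 'ft_force': array([-0.94355096,  0.5633276 , -0.44265075]), 'moment': array([-0.05500487, -0.00208353,  0.02006095]), 'grip_width': 0.08691940932345533}
side {'camera_matrix': [[613.4006, 0.0, 328.6575], [0.0, 613.4006, 238.1672], [0.0, 0.0, 1.0]], 'distortion': [-0.066, 0.0, 0.0, 0.0, 0.0], 'R': [[-0.9557, -0.2942, 0.004], [-0.1883, 0.601, -0.7768], [0.2261, -0.7431, -0.6298]], 't': [0.408, 0.2652, 1.4756]}
stand [([359.0, 239.0], 0.72), ([334.0, 277.0], 0.67)]
scraper [([322.0, 244.0], 0.95), ([334.0, 279.0], 0.74)]
block [([300.0, 
[... 886 characters left out ...]
69), ([428.0, 240.0], 0.65), ([143.0, 339.0], 0.57), ([351.0, 228.0], 0.22)]
stand_clamp [([431.0, 387.0], 0.8), ([148.0, 348.0], 0.73), ([350.0, 234.0], 0.66), ([428.0, 247.0], 0.58), ([376.0, 153.0], 0.37)]
block_slot [([247.0, 246.0], 0.64)]
scraper_grip [([353.0, 213.0], 0.94), ([300.0, 170.0], 0.55)]
wrist {'camera_matrix': [[371.3709, 0.0, 325.6319], [0.0, 371.3709, 241.6826], [0.0, 0.0, 1.0]], 'distortion': [0.0152, 0.0, 0.0, 0.0, 0.0], 'tool_from_camera': [[-0.0012, -0.9675, -0.2529, 0.068], [1.0, -0.0012, -0.0002, 0.0012], [-0.0001, -0.2529, 0.9675, -0.1625], [0.0, 0.0, 0.0, 1.0]]}
stand []
scraper []
block []
scraper_hole []
hook_root []
stand_clamp []
block_slot []
scraper_grip []
```

View pics/side0.png

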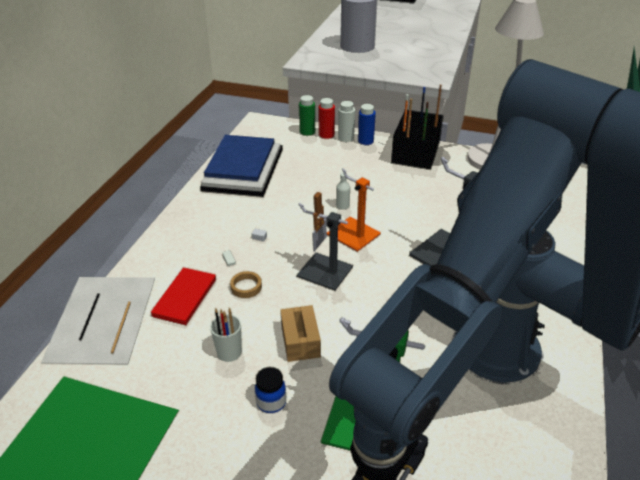

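View pics/top0.png

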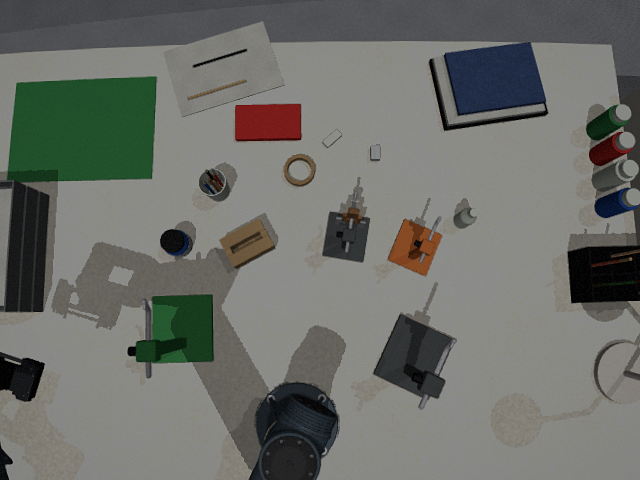

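View pics/wrist0.png

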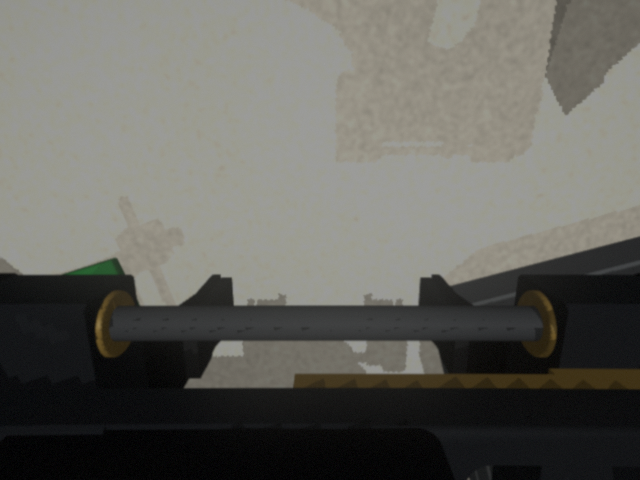

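Candidates for the stand, in the top view: small dark grey (347,235) with the scraper hanging on it, large dark grey (415,355), orange (415,245) and green (180,330). The description says not green or orange and the smaller of its colour, so I choose (347,235). I'll check that in a close crop.

```bash
cat > h.py <<'E'
import numpy as np,cv2,pickle
def load(n): return pickle.load(open(n,"rb"))
def cloud(c):
    h,w=c["z_map"].shape
    u,v=np.meshgrid(np.arange(w),np.arange(h))
    p=cv2.undistortPoints(np.stack([u,v],-1).reshape(-1,1,2).astype(np.float64),c["camera_matrix"],c["distortion"]).reshape(h,w,2)
    z=c["z_map"].astype(float)
    X=np.dstack([p[...,0]*z,p[...,1]*z,z])
    W=(X-c["t"])@c["R"]
    W[z<=0]=np.nan
    return W
def proj(c,X):
    r,_=cv2.Rodrigues(np.array(c["R"]));p,_=cv2.projectPoints(np.atleast_2d(X).astype(float),r,np.array(c["t"]),c["camera_matrix"],c["distortion"]);return p.reshape(-1,2)
E
python3 - <<'E'
from h import *
for n,(a,b,w,h) in {"side":(280,160,130,140),"top":(310,165,80,100)}.items():
    c=load(n+"0.pkl");W=cloud(c)
    im=c["color"][b:b+h,a:a+w,::-1];cv2.imwrite(f"pics/{n}_crop.png",cv2.resize(im,None,fx=600//h,fy=600//h,interpolation=cv2.INTER_CUBIC))
c=load("top0.pkl");W=cloud(c)
for nm,(x0,x1,y0,y1) in {"stand":(318,375,165,268),"block":(212,282,208,275)}.items():
    R=W[y0:y1,x0:x1].reshape(-1,3);R=R[~np.isnan(R[:,0])]
    print(nm,np.histogram(R[:,2],bins=np.arange(-0.01,0.27,0.01)))
    for zl,zh in ((0.004,0.02),(0.05,0.075),(0.17,0.197),(0.197,0.215),(0.215,0.3)):
        S=R[(R[:,2]>zl)&(R[:,2]<zh)]
        if len(S)>8: print(zl,len(S),S.mean(0).round(4),S.min(0).round(4),S.max(0).round(4),cv2.minAreaRect((S[:,:2]*1000).astype(np.float32)))
E
```

```text
stand (array([1615, 2785,  720,    4,    2,    1,    3,    3,    1,    2,   18,
         25,   24,   21,   25,   14,   30,   16,   23,   22,  155,  219,
         14,   14,   10,   11,   67,    1]), array([-0.01,  0.  ,  0.01,  0.02,  0.03,  0.04,  0.05,  0.06,  0.07,
        0.08,  0.09,  0.1 ,  0.11,  0.12,  0.13,  0.14,  0.15,  0.16,
        0.17,  0.18,  0.19,  0.2 ,  0.21,  0.22,  0.23,  0.24,  0.25,
        0.26,  0.27]))
0.004 1662 [ 0.4922 -0.1348  0.0092] [ 0.396  -0.2179  0.004 ] [ 0.6753 -0.0631  0.0196] ((535.3936767578125, -140.4356231689453), (151.7429962158203, 278.1378173828125), 89.03870391845703)
0.17 160 [ 0.4791 -0.1337  0.1901] [ 0.4148 -0.161   0.171 ] [ 0.5395 -0.1043  0.197 ] ((477.562744140625, -134.19235229492188), (43.82481384277344, 124.51785278320312), 70.68498229980469)
0.197 266 [ 0.4664 -0.134   0.2033] [ 0.4167 -0.1616  0.1971] [ 0.5515 -0.1066  0.2147] ((484.1771240234375, -136.58544921875), (43.17746353149414, 135.98524475097656), 71.75540161132812)
0.215 110 [ 0.4951 -0.14    0.2462] [ 0.4886 -0.1533  0.215 ] [ 0.505  -0.1285  0.261 ] ((497.53695678
[... 172 characters left out ...]
        0,    0,    0,    0,    0,    0,    0,    0,    0,    0,    0,
          0,    0,    0,    0,    0,    0]), array([-0.01,  0.  ,  0.01,  0.02,  0.03,  0.04,  0.05,  0.06,  0.07,
        0.08,  0.09,  0.1 ,  0.11,  0.12,  0.13,  0.14,  0.15,  0.16,
        0.17,  0.18,  0.19,  0.2 ,  0.21,  0.22,  0.23,  0.24,  0.25,
        0.26,  0.27]))
0.004 492 [0.4708 0.1238 0.0081] [0.3814 0.0345 0.004 ] [0.5603 0.2188 0.0198] ((471.1898193359375, 126.49112701416016), (184.31265258789062, 177.339599609375), 89.03292083740234)
0.05 1210 [0.4581 0.1197 0.0624] [0.3965 0.052  0.0501] [0.5193 0.1878 0.0719] ((459.03125, 120.13451385498047), (81.751220703125, 115.23374938964844), 28.623220443725586)
```

Run:
```python
import cv2
print(cv2.imread("pics/side_crop.png").shape,cv2.imread("pics/top_crop.png").shape)
```

```text
(560, 520, 3) (600, 480, 3)
```

View pics/side_crop.png

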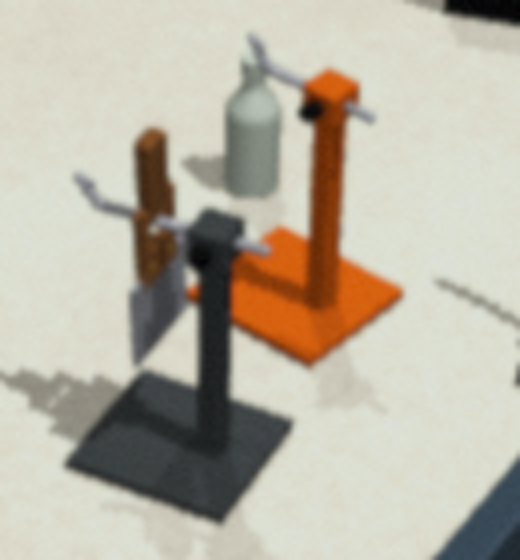

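View pics/top_crop.png

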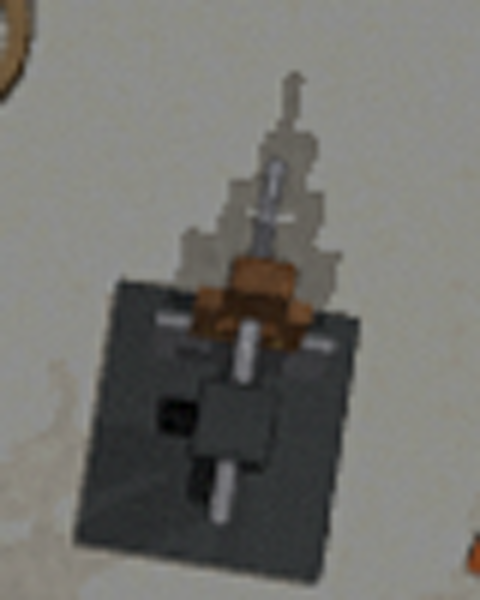

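The crop confirms it: the small dark stand has the scraper on its hook. Hook end is at about side (301,206), bend at (305,211). Next I'll fit the poses of the stand and block.

```bash
cat >> h.py <<'E'
def ray(c,uv):
    p=cv2.undistortPoints(np.array(uv,float).reshape(-1,1,2),c["camera_matrix"],c["distortion"]).reshape(-1,2)
    R=np.array(c["R"]);o=-R.T@np.array(c["t"]);d=np.c_[p,np.ones(len(p))]@R
    return o,d
def onz(c,uv,z):
    o,d=ray(c,uv);return o+d*((z-o[2])/d[:,2])[:,None]
E
python3 - <<'E'
from h import *
c=load("top0.pkl");W=cloud(c)
im=c["color"].astype(int)
dark=im.max(2)
# base
m=np.zeros(dark.shape,bool);m[205:268,318:375]=True
S=W[m&(dark<95)&(W[...,2]>0.003)&(W[...,2]<0.02)]
print(cv2.minAreaRect((S[:,:2]*1000).astype(np.float32)))
P=onz(c,np.array([(120,282),(358,318),(318,582),(77,545)])/6+[310,165],0.01);print((P*1000).round(),P.mean(0))
for i in range(4): print(np.linalg.norm(P[i]-P[i-1]),np.degrees(np.arctan2(*(P[i]-P[i-1])[1::-1])))
# clamp top
S=W[m&(dark<95)&(W[...,2]>0.19)&(W[...,2]<0.21)];print("clamp",S.mean(0),len(S),cv2.minAreaRect((S[:,:2]*1000).astype(np.float32)))
Q=onz(c,np.array([(203,378),(276,388),(266,468),(192,455)])/6+[310,165],0.203);print("clamp px",Q.mean(0))
# bar ends: tail (220,520) and tip(275,165), bar near (247,340)
B=onz(c,np.array([(218,520),(228,460),(247,378),(250,325),(265,250),(272,170)])/6+[310,165],0.19);print((B*1000).round())
# block slot corners
im2=c["color"][205:280,205:285,::-1];cv2.imwrite("pics/blk.png",cv2.resize(im2,None,fx=8,fy=8,interpolation=cv2.INTER_CUBIC))
s=load("side0.pkl")
im2=s["color"][300:365,270:330,::-1];cv2.imwrite("pics/blk2.png",cv2.resize(im2,None,fx=9,fy=9,interpolation=cv2.INTER_CUBIC))
# orange
m=np.zeros(dark.shape,bool);m[190:280,380:450]=True
S=W[m&(W[...,2]>0.12)];print("orange",S.min(0),S.max(0),S.mean(0))
E
```

```text
((488.1567077636719, -139.0801239013672), (109.7388916015625, 142.71694946289062), 79.59605407714844)
[[ 544.  -97.   10.]
 [ 526. -202.   10.]
 [ 409. -181.   10.]
 [ 427.  -75.   10.]] [ 0.47629909 -0.138804    0.01      ]
0.11905663321115048 -10.286579226552776
0.10697176101609551 -99.68471637579897
0.1192324949676309 169.7058016153224
0.10695420342402326 80.22116874444522
clamp [ 0.46014032 -0.13055013  0.2011008 ] 282 ((470.6036376953125, -131.56707763671875), (44.21061325073242, 110.04328155517578), 71.7553939819336)
clamp px [ 0.45178077 -0.13349548  0.203     ]
[[ 416. -127.  190.]
 [ 439. -132.  190.]
 [ 471. -140.  190.]
 [ 491. -141.  190.]
 [ 520. -148.  190.]
 [ 552. -151.  190.]]
orange [ 0.38744497 -0.34357364  0.1208957 ] [ 0.49008893 -0.28167999  0.21500016] [ 0.43107415 -0.31003573  0.19629457]
```

View pics/blk.png

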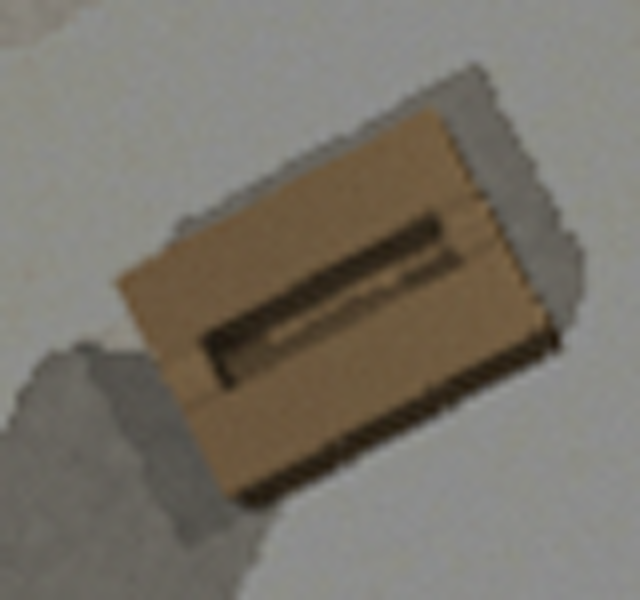

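move_arm(
  rows=[0,0,40,0,0,0,0,10,-20,40,0,0,0,0,20,-35,30,0,0,0.05,0,25,-36,0,0,0,0.05,0,25,-36,0,0,0,0,0,25,-36,0,0,0,0,0,25,-36,0,0,0,0,0,25,-36,0,0,0,0,0,25,-36,0,0,0,0,0,25,-36,0,0,0,0,0,25,-36,0,0,0,0,0,25,-36,0,0,0,0,0],
)

```text
time: 2.55
position: [0.4294, 0.2199, 0.3327]
tool_rot: [0.091, 0.996, 0.0, 0.0]
ft_force: [0.3, 0.1, 0.4]
grip_width: 0.0869
```

move_arm(
  rows=[25,-36,0,0,0,0,0,25,-36,0,0,0,0,0,25,-36,0,-0.143,0.026,0,0,25,-36,0,-0.143,0.026,0,0,25,-36,0,-0.143,0.026,0,0,25,-36,0,-0.143,0.026,0,0,25,-30,0,-0.143,0.026,0,0,12,0,-12,-0.143,0.026,0,0,0,0,-10,0,0,0,0,0,0,0,0,0,0,0],
)

```text
time: 3.55
position: [0.6145, -0.0239, 0.3074]
tool_rot: [0.081, 0.903, -0.42, -0.04]
ft_force: [0.1, -0.9, 0.3]
grip_width: 0.0869
```

Run:
```python
from rig import robot
import cv2,numpy as np,pickle
o=robot.get_obs();c=robot.camera("wrist");c["obs"]=o
print(o["time"],o["position"],o["tool_rot"],o["q"],o["ft_force"])
pickle.dump(c,open("wrist1.pkl","wb"));cv2.imwrite("pics/wrist1.png",c["color"][:,:,::-1])
for t in ["hook_root","stand_clamp","scraper_hole","scraper_grip","scraper"]:
    print(t,[(np.round(d["at"]).tolist(),round(d["conf"],2)) for d in robot.spot_point("wrist",t)])
```

```text
3.55 [ 0.61449477 -0.02393842  0.30735014] [ 0.08079432  0.9029068  -0.42024828 -0.04028601] [ 0.1416574   0.64036367  1.28129321 -0.8110592   1.58012577 -1.10260484] [ 0.06165665 -0.93629118  0.27375768]
hook_root [([236.0, 102.0], 0.91), ([327.0, 80.0], 0.85)]
stand_clamp [([330.0, 60.0], 0.83), ([232.0, 88.0], 0.72)]
scraper_hole []
scraper_grip [([334.0, 118.0], 0.51), ([401.0, 115.0], 0.19)]
scraper [([400.0, 116.0], 0.6)]
```

View pics/wrist1.png

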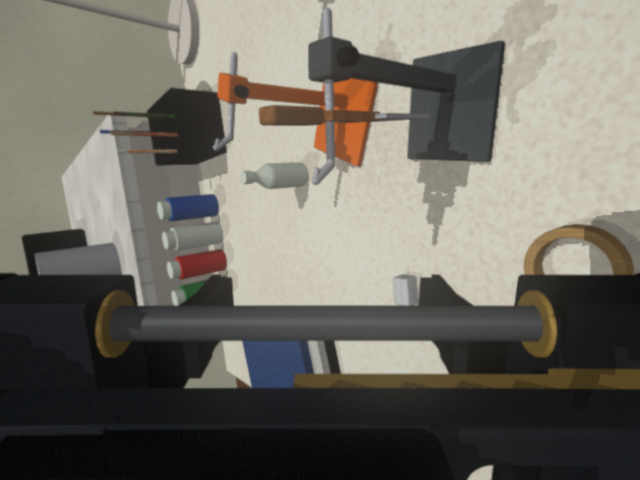

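Clear profile view: clamp at (330,60), bar down to the bend at about (328,165), tip at about (318,182), and scraper grip at about (290,117).

```bash
cat >> h.py <<'E'
from scipy.spatial.transform import Rotation as Ro
def wcam(c):
    o=c["obs"];T=np.eye(4);T[:3,:3]=Ro.from_quat(o["tool_rot"]).as_matrix();T[:3,3]=o["position"]
    M=T@np.array(c["tool_from_camera"]);c["R"]=M[:3,:3].T;c["t"]=-c["R"]@M[:3,3];return c
E
python3 - <<'E'
from h import *
c=wcam(load("wrist1.pkl"))
im=c["color"][0:200,250:420,::-1];cv2.imwrite("pics/w1c.png",cv2.resize(im,None,fx=3,fy=3,interpolation=cv2.INTER_CUBIC))
im=c["color"][95:195,250:380,::-1];cv2.imwrite("pics/w1d.png",cv2.resize(im,None,fx=6,fy=6,interpolation=cv2.INTER_CUBIC))
E
```

```text
(no output)
```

View pics/w1c.png

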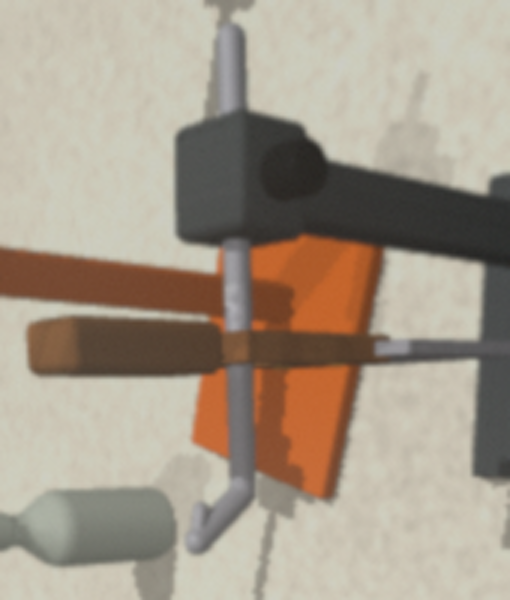

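View pics/w1d.png

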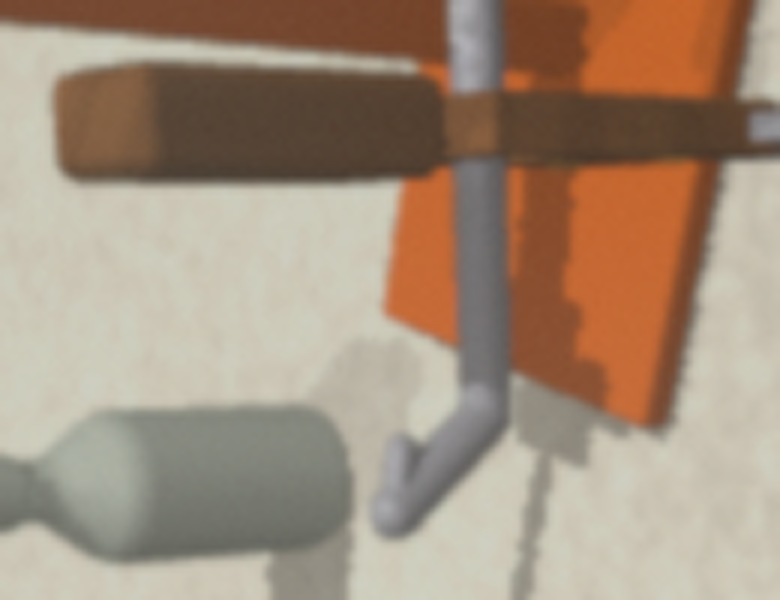

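```bash
cat > fit.py <<'E'
from h import *
from scipy.optimize import least_squares
w=wcam(load("wrist1.pkl"));t=load("top0.pkl");s=load("side0.pkl")
a=lambda l,k,o:np.array(l,float)/k+np.array(o)
def hook(d,sl):
    u=np.array([np.cos(sl),0,np.sin(sl)]);b55=sl+np.radians(55)
    B=np.array([0,0,.19]);
    # axis through (40, .19)
    bend=np.array([d,0,.19+(d-.04)*np.tan(sl)])
    end=bend+.022*np.array([np.cos(b55),0,np.sin(b55)])
    return bend,end,u
def toW(p,P):
    R=Ro.from_euler('z',p[2]).as_matrix();return np.atleast_2d(P)@R.T+[p[0],p[1],0]
wob=np.vstack([a([(246,112),(243,242),(178,238),(178,130)],3,(250,0)),a([(486,395),(393,512)],6,(250,95))])
tob=np.vstack([a([(203,378),(276,388),(266,468),(192,455)],6,(310,165)),a([(120,282),(358,318),(318,582),(77,545)],6,(310,165)),a([(275,168)],6,(310,165))])
sob=a([(98,205),(85,182)],4,(280,160))
wax=a([(476,70),(484,300)],6,(250,95))
def res(p):
    b,e,u=hook(p[3],p[4]);c=.015;bo=p[5]
    W=proj(w,toW(p,[(-c,c,.203),(c,c,.203),(c,-c,.203),(-c,-c,.203),b,e]))-wob
    T=proj(t,toW(p,[(c,c,.203),(c,-c,.203),(-c,-c,.203),(-c,c,.203),(bo+.06,.055,.01),(bo+.06,-.055,.01),(bo-.06,-.055,.01),(bo-.06,.055,.01),e]))-tob
    S=proj(s,toW(p,[b,e]))-sob
    # bar line
    q=proj(w,toW(p,[b-.06*u,b]));n=np.array([-(q[1]-q[0])[1],(q[1]-q[0])[0]]);n/=np.linalg.norm(n)
    L=(wax-q[0])@n
    return np.r_[W.ravel(),2*T.ravel(),S.ravel()*1.5,L]
r=least_squares(res,[.452,-.1335,-.176,.088,0,.024],loss='soft_l1',x_scale=[.01,.01,.05,.01,.02,.01])
if __name__=="__main__":
    print(r.x,np.degrees(r.x[[2,4]]),r.cost);x=res(r.x);print(x[:12].reshape(-1,2).round(1));print(x[12:30].reshape(-1,2).round(1));print(x[30:].round(1))
    b,e,u=hook(r.x[3],r.x[4]);print("bend",b,"end",e, toW(r.x,[b,e]))
E
python3 fit.py
```

```text
[ 0.4547191  -0.13323594 -0.18238618  0.08337989 -0.09108398  0.02218976] [-10.44995843  -5.21872738] 39.043638422182255
[[-4.  -3.8]
 [-3.2 -5.5]
 [-4.   0.7]
 [-4.4 -1.9]
 [-0.1  0.4]
 [ 1.1 -2.4]]
[[-0.9 -2.9]
 [ 0.9 -1.9]
 [ 0.2 -2.7]
 [-1.4 -2.7]
 [-2.  -1.2]
 [ 0.1  0.3]
 [-0.3  0.8]
 [-2.4 -0.5]
 [-0.6 -0.9]]
[ 1.2  0.2 -1.3 -1.4 -1.7 -0.7]
bend [0.08337989 0.         0.18603782] end [0.09758545 0.         0.20283669] [[ 0.53671603 -0.14835911  0.18603782]
 [ 0.55068597 -0.15093566  0.20283669]]
```

```bash
cat > fit2.py <<'E'
import fit; from fit import *
base=[dict(x) for x in (w,t,s)]
def pert(c,v):
    d=dict(c);dR=Ro.from_rotvec(v[3:]).as_matrix();d["R"]=dR@np.array(c["R"]);d["t"]=dR@np.array(c["t"])+v[:3];return d
def res2(p):
    fit.w=pert(base[0],p[6:12]);fit.t=pert(base[1],p[12:18]);fit.s=pert(base[2],p[18:24])
    pr=np.concatenate([np.r_[p[i:i+3]/.002,p[i+3:i+6]/.004] for i in (6,12,18)])
    return np.r_[res(p[:6]),pr]
r2=least_squares(res2,np.r_[r.x,np.zeros(18)],x_scale=np.r_[.01,.01,.05,.01,.02,.01,[.002,.002,.002,.004,.004,.004]*3])
if __name__=="__main__":
    p=r2.x;print(p[:6],np.degrees(p[[2,4]]),r2.cost);print((p[6:]*1000).round(1))
    x=res(p[:6]);print(x[:12].reshape(-1,2).round(1));print(x[12:30].reshape(-1,2).round(1));print(x[30:].round(1))
    b,e,u=hook(p[3],p[4]);print("bend",b,"end",e, toW(p,[b,e]))
    C=np.linalg.inv(r2.jac.T@r2.jac);print("sd",np.sqrt(np.diag(C))[:6])
E
python3 fit2.py
```

```text
[ 0.45588773 -0.13313534 -0.19004056  0.08360341 -0.03563642  0.02520639] [-10.88852228  -2.04181641] 24.804094899751487
[ 1.6  0.3  1.7  0.6  1.1  3.9 -0.1  0.6  0.5 -2.9  0.7 -3.6  0.1  0.3
  0.1 -2.1  0.4  0. ]
[[-0.4 -0.9]
 [-0.  -2.8]
 [-0.9  2.7]
 [-0.9  0.3]
 [ 0.1  2.4]
 [ 0.5 -1.4]]
[[-0.4 -0.7]
 [ 1.4  0.3]
 [ 0.5 -0.5]
 [-1.  -0.6]
 [-0.8 -1.1]
 [ 1.1  0.6]
 [ 0.5  1. ]
 [-1.6 -0.7]
 [ 0.2  1.4]]
[ 1.   0.8 -1.  -0.9  1.2  0.3]
bend [0.08360341 0.         0.18844547] end [0.09685616 0.         0.20600579] [[ 0.53798599 -0.14892791  0.18844547]
 [ 0.55100014 -0.15143134  0.20600579]]
sd [0.00217524 0.00242729 0.00717846 0.00081546 0.02085452 0.0009907 ]
```

Run:
```python
import fit2; from fit2 import *
p=r2.x;res2(p);w=fit.w
W=cloud(w);R=Ro.from_euler('z',p[2]).as_matrix()
S=(W-[p[0],p[1],0])@R   # stand frame
im=w["color"].astype(int)
for nm,(r0,r1,c0,c1) in {"grip":(106,126,259,323),"neck":(108,124,335,375),"clampface":(45,80,312,331),"bar":(125,158,328,333),"tip":(176,184,312,320)}.items():
    Q=S[r0:r1,c0:c1].reshape(-1,3);C=im[r0:r1,c0:c1].reshape(-1,3)
    k=~np.isnan(Q[:,0])&(np.abs(Q[:,1])<.06)
    if nm in("grip","neck"): k&=(C[:,0]>C[:,2]+15)&(C[:,0]<150)
    Q=Q[k];print(nm,len(Q),(np.percentile(Q,[2,50,98],axis=0)*1000).round(1).tolist())
    if nm=="grip":
        f=Q[Q[:,2]<np.percentile(Q[:,2],98)]
        m=f.mean(0);u,s_,v=np.linalg.svd(f-m);print("axes",v.round(3))
# end plane by rays: y=0 plane points
def ony(uv,y=0):
    o,d=ray(w,uv);o=R.T@(o-[p[0],p[1],0]);d=d@R;return o+d*((y-o[1])/d[:,1])[:,None]
print((ony(a([(486,395),(393,512),(402,445),(484,300),(476,70)],6,(250,95)))*1000).round(1))
print("grip y=12: top corners/edges",(ony(a([(150,65),(150,180),(435,80),(440,180)],6,(250,95)),.012)*1000).round(1))
print("neck y=22",(ony(a([(500,95),(500,160),(745,105),(745,155)],6,(250,95)),.022)*1000).round(1))
```

```text
grip 1210 [[38.4, -4.9, 211.7], [45.7, 13.3, 241.6], [52.3, 15.0, 258.1]]
axes [[-0.045  0.153 -0.987]
 [-0.392  0.906  0.158]
 [ 0.919  0.394  0.02 ]]
neck 471 [[38.8, -9.5, 156.6], [43.6, 23.6, 180.9], [47.3, 24.9, 205.0]]
clampface 663 [[-10.2, -6.0, 202.6], [2.5, 5.6, 206.1], [14.4, 16.2, 207.3]]
bar 164 [[50.8, 3.0, 192.2], [64.1, 5.0, 194.4], [77.8, 6.6, 196.4]]
tip 60 [[93.8, 1.7, 207.0], [96.4, 4.9, 210.4], [100.0, 7.0, 212.6]]
[[ 81.4   0.  188.6]
 [ 98.1   0.  206.5]
 [ 88.4   0.  204.9]
 [ 67.5   0.  189.3]
 [ 35.2   0.  191.5]]
grip y=12: top corners/edges [[ 39.6  12.  255. ]
 [ 53.2  12.  255.3]
 [ 38.4  12.  209.1]
 [ 51.4  12.  208. ]]
neck y=22 [[ 40.7  22.  206. ]
 [ 49.   22.  205.8]
 [ 39.2  22.  157.9]
 [ 46.2  22.  157.4]]
```

```bash
cat > plan.py <<'E'
import numpy as np,heapq
def obs(d,sl):
    bx,bz=d,190+(d-40)*np.tan(sl);P=[]
    n=lambda A,B,r,k:[P.append((A[0]+(B[0]-A[0])*i/k,A[1]+(B[1]-A[1])*i/k,r)) for i in range(k+1)]
    a=sl+np.radians(55);E=(bx+22*np.cos(a),bz+22*np.sin(a));g=sl+np.pi+np.radians(10)
    G=(E[0]+9*np.cos(g),E[1]+9*np.sin(g))   # back and 10 deg below level
    n((15,190-25*np.tan(sl)),(bx,bz),4,40);n((bx,bz),E,4,12);n(E,G,2.5,6)
    return np.array(P),E,G
RECT=[(-4,4,55-90,80-90),(-4,4,10,22),(-7,7,22,71),(-2,2,-90,-28)]
def clear(X,Z,T,P):
    # hole centre X,Z arrays, tilt T (top back)
    dx=P[:,0]-X[...,None];dz=P[:,1]-Z[...,None];c=np.cos(T)[...,None];s=np.sin(T)[...,None]
    u=dx*c+dz*s; v=-dx*s+dz*c
    m=np.inf
    for a,b,e,f in RECT:
        qx=np.maximum(a-u,u-b);qz=np.maximum(e-v,v-f)
        sd=np.hypot(np.maximum(qx,0),np.maximum(qz,0))+np.minimum(np.maximum(qx,qz),0)-P[:,2]
        m=np.minimum(m,sd.min(-1))
    return m
E
python3 - <<'E'
from plan import *
P,E,G=obs(83.6,-.036);print("end",E,"barb tip",G)
xs=np.arange(40,150,1.);zs=np.arange(170,240,1.);ts=np.radians(np.arange(0,56,3.))
X,Z,T=np.meshgrid(xs,zs,ts,indexing='ij')
C=np.concatenate([clear(X[i:i+10],Z[i:i+10],T[i:i+10],P) for i in range(0,len(xs),10)])
print(C.max(),C.shape)
# widest bottleneck path from start to x=140
st=(5,int(np.argmax(C[5,:,0])),0);print("start",zs[st[1]],C[st])
best={};h=[(-C[st],st,None)];par={}
goal=None
while h:
    b,n,pr=heapq.heappop(h)
    if n in par: continue
    par[n]=pr
    if xs[n[0]]>=145: goal=n;bott=-b;break
    for d in np.ndindex(3,3,3):
        k=tuple(np.array(n)+np.array(d)-1)
        if all(0<=k[i]<C.shape[i] for i in range(3)) and k not in par: heapq.heappush(h,(max(b,-C[k]),k,n))
print("bottleneck",bott)
# shortest path with weight at clearance
dist={st:0};h=[(0,st)];par={};done=set()
while h:
    d0,n=heapq.heappop(h)
    if n in done: continue
    done.add(n)
    if xs[n[0]]>=140: goal=n;break
    for d in np.ndindex(3,3,3):
        dd=np.array(d)-1;k=tuple(np.array(n)+dd)
        if all(0<=k[i]<C.shape[i] for i in range(3)) and C[k]>bott-0.4:
            nd=d0+np.linalg.norm(dd)*(1+8/max(C[k],.2)**2)
            if nd<dist.get(k,1e9): dist[k]=nd;par[k]=n;heapq.heappush(h,(nd,k))
path=[goal]
while path[-1]!=st: path.append(par[path[-1]])
for n in path[::-1]: print(xs[n[0]],zs[n[1]],round(np.degrees(ts[n[2]])),round(C[n],1),end=" | ")
E
```

```text
end (np.float64(96.85913387129281), np.float64(205.98521556399115)) barb tip (np.float64(87.94535701498074), np.float64(204.74240336744842))
54.453197096897426 (110, 70, 19)
start 190.0 5.669710118999577
bottleneck 3.2618496205414527
45.0 190.0 0 5.7 | 46.0 190.0 0 5.7 | 47.0 190.0 0 5.6 | 48.0 190.0 0 5.6 | 49.0 190.0 0 5.5 | 50.0 190.0 0 5.5 | 51.0 190.0 0 5.5 | 52.0 190.0 0 5.4 | 53.0 190.0 0 5.4 | 54.0 190.0 0 5.4 | 55.0 189.0 0 5.4 | 56.0 189.0 0 5.4 | 57.0 189.0 0 5.5 | 58.0 189.0 0 5.5 | 59.0 189.0 0 5.5 | 60.0 189.0 0 5.6 | 61.0 189.0 0 5.6 | 62.0 189.0 0 5.6 | 63.0 189.0 0 5.7 | 64.0 189.0 0 5.7 | 65.0 189.0 0 5.8 | 66.0 189.0 0 5.8 | 67.0 189.0 0 5.8 | 68.0 189.0 0 5.9 | 69.0 189.0 0 5.8 | 70.0 189.0 0 5.8 | 71.0 189.0 0 5.7 | 72.0 189.0 0 5.7 | 73.0 189.0 0 5.7 | 74.0 189.0 3 5.4 | 75.0 189.0 6 5.1 | 76.0 189.0 9 4.8 | 77.0 189.0 12 4.4 | 78.0 189.0 15 4.1 | 79.0 189.0 18 4.0 | 80.0 189.0 21 4.1 | 81.0 189.0 24 3.7 | 82.0 190.0 27 3.9 | 83.0 190.0 30 3.9 | 84.0 191.0 33 4.1 | 85.0 192.0 36 3.5 | 85.0 193.0 39 3.3 | 86.0 194.0 42 3.2 | 86.0 195.0 45 3.3 | 87.0 196.0 48 3.3 
[... 468 characters left out ...]
 | 109.0 213.0 45 7.5 | 110.0 213.0 45 7.7 | 111.0 213.0 45 8.0 | 112.0 213.0 45 8.4 | 113.0 213.0 45 8.9 | 114.0 213.0 45 9.4 | 115.0 213.0 45 10.0 | 116.0 213.0 45 10.6 | 117.0 213.0 45 11.2 | 118.0 213.0 45 11.9 | 119.0 213.0 45 12.6 | 120.0 213.0 45 13.3 | 121.0 213.0 45 14.0 | 122.0 213.0 45 14.2 | 123.0 213.0 45 14.5 | 124.0 213.0 45 14.8 | 125.0 213.0 45 15.2 | 126.0 213.0 45 15.6 | 127.0 213.0 45 16.1 | 128.0 213.0 45 16.6 | 129.0 213.0 45 17.1 | 130.0 213.0 45 17.7 | 131.0 213.0 45 18.3 | 132.0 213.0 45 18.9 | 133.0 213.0 45 19.6 | 134.0 213.0 45 20.2 | 135.0 213.0 45 20.9 | 136.0 213.0 45 21.6 | 137.0 213.0 45 22.3 | 138.0 213.0 45 23.1 | 139.0 213.0 45 23.8 | 140.0 213.0 45 24.5 |
```

```bash
cat >> h.py <<'E'
def need(pos,tilt,yaw=np.radians(-10.5),flip=False):
    """tool x=-hx rotated; tilt = top leaning back about stand y"""
    from rig import robot
    o=robot.get_obs();hx=np.array([np.cos(yaw),np.sin(yaw),0]);ly=np.array([-np.sin(yaw),np.cos(yaw),0])
    # scraper axes tilted: xs=cos hx+ sin z ; zs=-sin hx+cos z ; tool z=-zs, x=-xs, y=ly
    z=np.array([0,0,1.]);xs=np.cos(tilt)*hx+np.sin(tilt)*z;zs=-np.sin(tilt)*hx+np.cos(tilt)*z
    Rt=np.stack([-xs,ly,-zs],1);print("det",np.linalg.det(Rt).round(2))
    Rc=Ro.from_quat(o["tool_rot"]).as_matrix()
    print("t",o["time"],"pos",o["position"].round(4),"d mm",((np.array(pos)-o["position"])*1000).round(1),"rotvec",Ro.from_matrix(Rt@Rc.T).as_rotvec().round(4),"f",o["ft_force"].round(1),"gw",o["grip_width"].round(4))
E
python3 -c "
from h import *
need([.5009,-.1399,.29],0)"
```

```text
det 1.0Traceback (most recent call last):
  File "<string>", line 3, in <module>
    need([.5009,-.1399,.29],0)
    ~~~~^^^^^^^^^^^^^^^^^^^^^^
  File "h.py", line 32, in need
    print("t",o["time"],"pos",o["position"].round(4),"d mm",((np.array(pos)-o["position"])*1000).round(1),"rotvec",Ro.from_matrix(Rt@Rc.T).as_rotvec().round(4),"f",o["ft_force"].round(1),"gw",o["grip_width"].round(4))
                                                                                                                                                                                                ^^^^^^^^^^^^^^^^^^^^^
AttributeError: 'float' object has no attribute 'round'
```

```bash
sed -i 's/o\["grip_width"\].round(4)/round(o["grip_width"],4)/' h.py
python3 -c "
from h import *
need([.5009,-.1399,.29],0)"
```

```text
det 1.0
t 3.85 pos [ 0.6156 -0.0248  0.3128] d mm [-114.7 -115.1  -22.8] rotvec [ 0.8569 -0.1531  0.0009] f [ 0.1  0.7 -0.2] gw 0.0872
```

move_arm(
  rows=[0,0,15,0.143,-0.0255,0,0,-15,-15,10,0.143,-0.0255,0,0,-20,-20,0,0.143,-0.0255,0,0,-20,-20,0,0.143,-0.0255,0,0,-20,-20,-10,0.143,-0.0255,0,0,-20,-20,-15,0.142,-0.0255,0,0,-20,-20,-15,0,0,0,0,0,0,-8,0,0,0,0,0,0,0,0,0,0,0,0,0,0,0,0,0,0],
)

```text
time: 4.85
position: [0.5015, -0.139, 0.2884]
tool_rot: [0.09, 0.996, -0.001, -0.0]
ft_force: [-0.1, 0.0, 0.3]
grip_width: 0.0869
```

Run:
```python
from h import *
from rig import robot
need([.5009,-.1399,.216],0)
o=robot.get_obs();c=robot.camera("wrist");c["obs"]=o
pickle.dump(c,open("wrist2.pkl","wb"));cv2.imwrite("pics/wrist2.png",c["color"][:,:,::-1])
c=robot.camera("side");cv2.imwrite("pics/side2.png",cv2.resize(c["color"][130:300,240:420,::-1],None,fx=3,fy=3))
need([.5009,-.1399,.216],0)
```

```text
det 1.0
t 4.85 pos [ 0.5015 -0.139   0.2884] d mm [ -0.6  -0.9 -72.4] rotvec [ 0.0018 -0.0006 -0.0036] f [-0.1  0.   0.3] gw 0.0869
det 1.0
t 4.95 pos [ 0.5018 -0.1387  0.2884] d mm [ -0.9  -1.2 -72.4] rotvec [ 0.002  -0.0006 -0.0048] f [ 1.3  0.6 -0.3] gw 0.0873
```

View pics/wrist2.png

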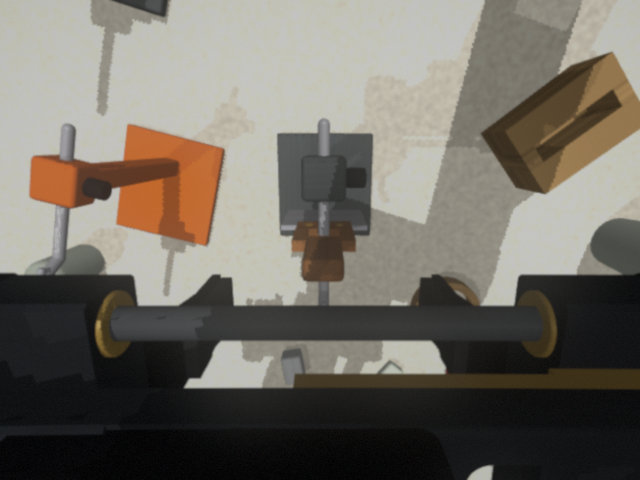

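View pics/side2.png

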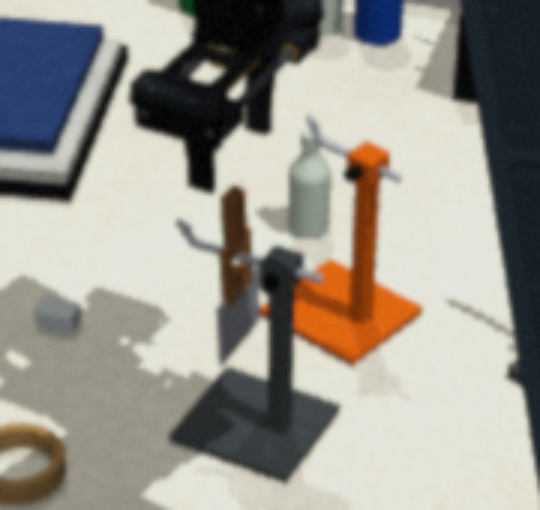

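Aligned: the grip is at wrist (323,255), with the jaws straddling it. Descending.

move_arm(
  rows=[-0.5,-0.5,-14,0,0,-0.004,0,-0.5,-0.7,-14,0,0,0,0,0,0,-14,0,0,0,0,0,0,-12,0,0,0,0,0,0,-10,0,0,0,0,0,0,-8,0,0,0,0,0,0,0,0,0,0,0],
  grip_force=3,
)

```text
time: 5.65
position: [0.4992, -0.1402, 0.2144]
tool_rot: [0.092, 0.996, -0.0, -0.002]
ft_force: [0.4, -0.2, 0.7]
grip_width: 0.0871
```

Run:
```python
from h import *
from rig import robot
o=robot.get_obs();c=robot.camera("wrist");c["obs"]=o
pickle.dump(c,open("wrist3.pkl","wb"));cv2.imwrite("pics/wrist3.png",cv2.resize(c["color"][140:340,200:460,::-1],None,fx=3,fy=3))
c=robot.camera("side");cv2.imwrite("pics/side3.png",cv2.resize(c["color"][130:300,240:420,::-1],None,fx=3,fy=3))
need([.5009,-.1399,.216],0)
```

```text
det 1.0
t 5.75 pos [ 0.4999 -0.1407  0.2155] d mm [1.  0.8 0.5] rotvec [ 0.0012 -0.0024  0.0012] f [-0.1  0.4  0.5] gw 0.0871
```

View pics/wrist3.png

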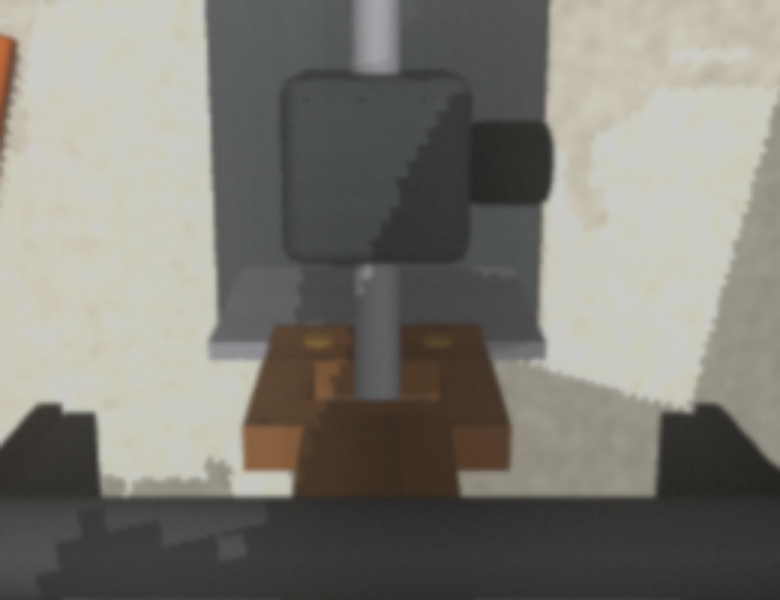

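View pics/side3.png

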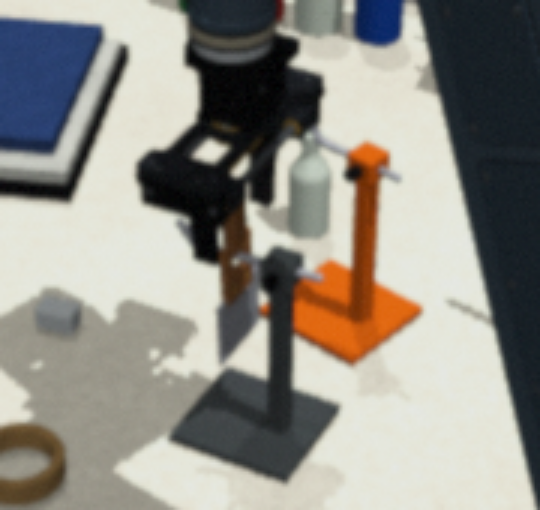

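Well centred: grip at wrist (326,300), bar mid-hole. Closing softly, then firming up.

move_arm(
  rows=[0,0,0,0,0,0,0.6,0,0,0,0,0,0,0.7,0,0,0,0,0,0,1,0,0,0,0,0,0,1,0,0,0,0,0,0,1,0,0,0,0,0,0,1,0,0,0,0,0,0,1],
  grip_force=8,
)

```text
time: 6.45
position: [0.4997, -0.1407, 0.2154]
tool_rot: [0.092, 0.996, -0.001, -0.001]
ft_force: [0.2, 0.5, 0.2]
grip_width: 0.0389
```

move_arm(
  rows=[0,0,0,0,0,0,1,0,0,0,0,0,0,1,0,0,0,0,0,0,1],
  grip_force=40,
)

```text
time: 6.75
position: [0.4997, -0.1407, 0.2154]
tool_rot: [0.092, 0.996, -0.001, -0.001]
ft_force: [0.1, 0.3, 1.1]
grip_width: 0.0237
```

move_arm(
  rows=[0,0,1.5,0,0,0,1,0,0,1.5,0,0,0,1,0,0,1.5,0,0,0,1,0,0,1.0,0,0,0,1,0,0,0,0,0,0,1,0,0,0,0,0,0,1],
)

```text
time: 7.35
position: [0.4997, -0.1407, 0.2209]
tool_rot: [0.092, 0.996, -0.001, -0.001]
ft_force: [-0.2, -0.2, -2.0]
grip_width: 0.0235
```

Run:
```python
from h import *
from rig import robot
o=robot.get_obs();c=robot.camera("wrist");c["obs"]=o
pickle.dump(c,open("wrist4.pkl","wb"));cv2.imwrite("pics/wrist4.png",cv2.resize(c["color"][140:340,200:460,::-1],None,fx=3,fy=3))
c=robot.camera("side");cv2.imwrite("pics/side4.png",cv2.resize(c["color"][130:300,240:420,::-1],None,fx=3,fy=3))
need([.5009,-.1399,.216],0)
```

```text
det 1.0
t 7.45 pos [ 0.4996 -0.1407  0.2208] d mm [ 1.3  0.8 -4.8] rotvec [ 0.001  -0.0028  0.0014] f [ 0.3 -0.2 -0.8] gw 0.0233
```

View pics/wrist4.png

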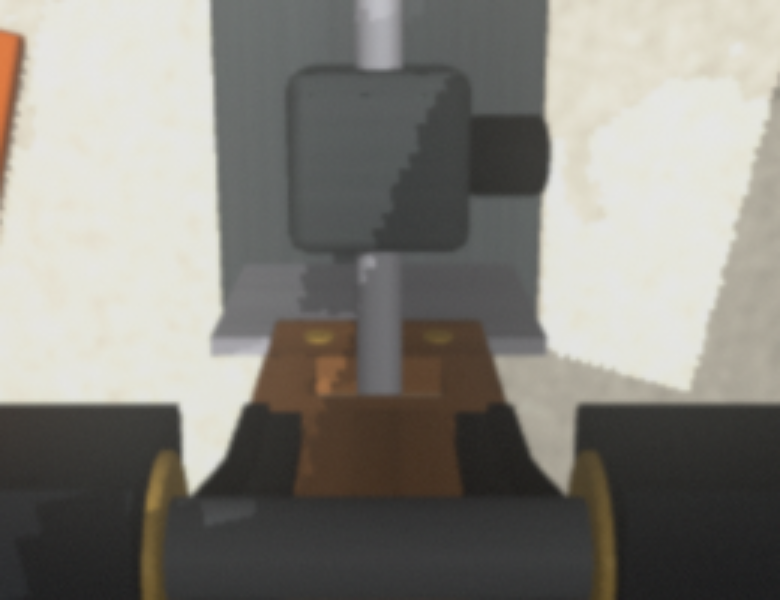

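View pics/side4.png

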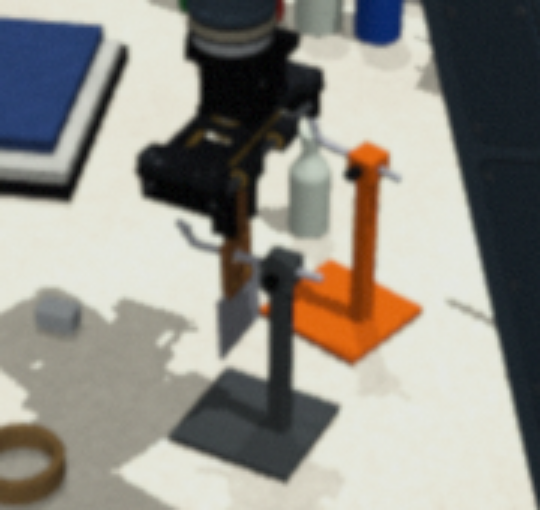

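```bash
cat > way.py <<'E'
from plan import *
WP=np.array([(45,189.3,0),(73,189,0),(81,189.5,24),(85.5,193.5,38),(89,200,42),(95,206,42),(102,211.5,42),(112,214,42),(130,214,42)],float)
if __name__=="__main__":
    f=np.linspace(0,len(WP)-1,8*(len(WP)-1)+1);I=[np.interp(f,range(len(WP)),WP[:,k]) for k in range(3)]
    for d in (82,83.6,85):
        for sl in (-3.5,-2,-.5):
            C=clear(I[0],I[1],np.radians(I[2]),obs(d,np.radians(sl))[0]);print(d,sl,C[::4].round(1))
    hx=np.array([.983,-.182]);
    T=np.radians(WP[:,2]);tc=np.c_[WP[:,0]-31.6*np.sin(T),WP[:,1]+31.6*np.cos(T)]
    for i in range(1,len(WP)):
        d=tc[i]-tc[i-1];print(i,"tcp",tc[i].round(1),"world d",(d[0]*hx).round(2),d[1].round(2),"tilt",np.diff(T)[i-1].round(3),"rv",(-np.diff(T)[i-1]*np.array([.182,.983])).round(3))
E
python3 way.py
```

```text
82 -3.5 [ 5.3  5.4  4.7  3.2  3.7  2.9  1.8  1.9  2.9  3.3  3.8  4.9  6.5  9.
 11.6 17.1 21.5]
82 -2 [ 5.3  5.7  5.7  4.3  4.2  3.   1.5  0.7  2.1  2.3  3.5  5.7  6.6  7.6
 10.5 16.4 20.6]
82 -0.5 [ 5.3  5.3  5.2  4.5  3.3  3.3  1.6 -0.3  0.9  1.1  2.2  4.4  5.   6.3
  9.5 15.2 19.7]
83.6 -3.5 [ 5.3  5.4  4.8  3.1  3.   2.2  2.4  2.   1.6  2.1  2.5  3.5  5.   9.
 11.1 16.  20.7]
83.6 -2 [ 5.3  5.7  5.7  4.2  4.   3.2  3.   2.1  2.5  3.   3.6  4.8  6.   7.5
  9.8 15.3 19.7]
83.6 -0.5 [ 5.3  5.3  5.3  4.5  3.3  4.2  3.   1.2  2.   2.2  2.7  4.7  5.6  6.
  8.7 14.6 18.7]
85 -3.5 [ 5.4  5.4  4.7  3.1  2.3  1.5  1.4  0.9  0.4  0.9  1.4  2.4  3.7  8.2
 10.7 15.1 20.1]
85 -2 [ 5.3  5.7  5.7  4.2  3.4  2.5  2.3  1.6  1.3  1.9  2.5  3.6  4.8  7.5
  9.4 14.3 19. ]
85 -0.5 [ 5.3  5.3  5.3  4.5  3.3  3.5  3.2  2.4  2.2  2.8  3.4  4.8  6.   6.
  8.1 13.6 17.9]
1 tcp [ 73.  220.6] world d [27.52 -5.1 ] -0.3 tilt 0.0 rv [-0. -0.]
2 tcp [ 68.1 218.4] world d [-4.77  0.88] -2.23 tilt 0.419 rv [-0.076 -0.412]
3 tcp [ 66.  218.4] world d [-2.07  0.38] 0.03 tilt 0.244 rv [-0.044 -0.24 ]
4 tcp [ 67.9 223.5] world d [ 1.78 -0.33] 5.08 tilt 0.07 rv [-0.013 -0.069]
5 tcp [ 73.9 229.5] world d [ 5.9  -1.09] 6.0 tilt 0.0 rv [-0. -0.]
6 tcp [ 80.9 235. ] world d [ 6.88 -1.27] 5.5 tilt 0.0 rv [-0. -0.]
7 tcp [ 90.9 237.5] world d [ 9.83 -1.82] 2.5 tilt 0.0 rv [-0. -0.]
8 tcp [108.9 237.5] world d [17.69 -3.28] 0.0 tilt 0.0 rv [-0. -0.]
```

move_arm(
  rows=[4,-0.7,0,0,0,0,1,4,-0.8,0,0,0,0,1,4,-0.7,0,0,0,0,1,4,-0.7,0,0,0,0,1,4,-0.7,0,0,0,0,1,4,-0.8,0,0,0,0,1,3.5,-0.7,0,0,0,0,1,0,0,0,0,0,0,1,0,0,0,0,0,0,1],
)

```text
time: 8.35
position: [0.5271, -0.1457, 0.2208]
tool_rot: [0.092, 0.996, -0.001, -0.001]
ft_force: [0.3, 0.6, -1.1]
grip_width: 0.0238
```

```bash
cat > look.py <<'E'
import sys
from h import *
from rig import robot
n=sys.argv[1]
need([.5,-.14,.2],float(sys.argv[2]) if len(sys.argv)>2 else 0)
o=robot.get_obs();c=robot.camera("wrist");c["obs"]=o
pickle.dump(c,open(f"w_{n}.pkl","wb"));a=cv2.resize(c["color"][100:340,180:480,::-1],None,fx=2,fy=2)
cv2.imwrite(f"pics/w_{n}.png",a)
c=robot.camera("side");pickle.dump(c,open(f"s_{n}.pkl","wb"));cv2.imwrite(f"pics/s_{n}.png",cv2.resize(c["color"][170:270,270:380,::-1],None,fx=5,fy=5,interpolation=cv2.INTER_CUBIC))
E
python3 look.py 5
```

```text
det 1.0
t 8.35 pos [ 0.5271 -0.1457  0.2208] d mm [-27.1   5.7 -20.8] rotvec [ 0.0009 -0.0031  0.0012] f [ 0.3  0.6 -1.1] gw 0.0238
```

View pics/w_5.png

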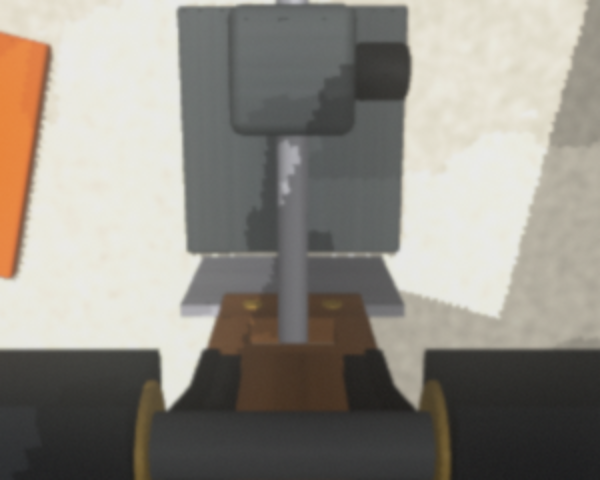

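View pics/s_5.png

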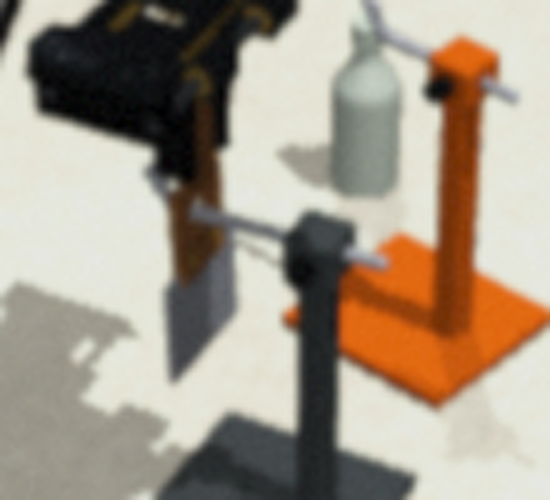

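Run:
```python
from h import *
for f,pts in (("w_5.pkl",np.array([(232,133),(355,133),(236,6),(350,4)])/2+[180,100]),("wrist4.pkl",np.array([(290,249),(469,249),(292,68),(468,68)])/3+[200,140]),("wrist3.pkl",np.array([(283,262),(470,262),(284,72),(468,72)])/3+[200,140])):
    c=wcam(load(f));P=onz(c,pts,.203);o=c["obs"]
    hx=np.array([.983,-.182,0]);ly=np.array([.182,.983,0])
    d=(o["position"]-P)*1000;print(f,"TCP minus pts: x",(d@hx).round(1),"y",(d@ly).round(1))
c=wcam(load("wrist4.pkl"))
# bridge upper? neck upper edge robot-side line at zs=80 -> row; hole edges
o=c["obs"]
for nm,uv,zs in (("hole bottom robot-side edge",(378,358),80),("hole top robot-side edge",(425,397),100),("neck top grip side?",(378,322),80)):
    P=onz(c,[np.array(uv)/3+[200,140]],o["position"][2]-.1216+zs/1000)
    print(nm,((P-o["position"])*1000@np.array([.983,-.182,0])).round(1))
```

```text
w_5.pkl TCP minus pts: x [57.8 57.8 86.3 86.6] y [ 12.9 -16.4  11.4 -14.7]
wrist4.pkl TCP minus pts: x [30.3 30.3 59.6 59.5] y [ 13.2 -16.3  12.3 -15.7]
wrist3.pkl TCP minus pts: x [29.6 29.5 59.3 59.2] y [ 13.9 -16.   13.  -15.1]
hole bottom robot-side edge [-4.1]
hole top robot-side edge [-3.2]
neck top grip side? [-11.3]
```

Run:
```python
from plan import *
xs=np.arange(70,132,1.);zs=np.arange(180,225,1.);ts=np.radians(np.arange(0,56,3.))
X,Z,T=np.meshgrid(xs,zs,ts,indexing='ij')
C=None
for d in (82.6,84.6):
  for sl in (-3.2,-.8):
    P=obs(d,np.radians(sl))[0];c=np.concatenate([clear(X[i:i+10],Z[i:i+10],T[i:i+10],P) for i in range(0,len(xs),10)])
    C=c if C is None else np.minimum(C,c)
st=(3,9,0);h=[(-C[st],st)];seen=set()
while h:
    b,n=heapq.heappop(h)
    if n in seen: continue
    seen.add(n)
    if xs[n[0]]>=130: bott=-b;break
    for d in np.ndindex(3,3,3):
        k=tuple(np.array(n)+np.array(d)-1)
        if all(0<=k[i]<C.shape[i] for i in range(3)) and k not in seen: heapq.heappush(h,(max(b,-C[k]),k))
print("bott",bott)
dist={st:0};h=[(0,st)];par={};done=set()
while h:
    d0,n=heapq.heappop(h)
    if n in done: continue
    done.add(n)
    if xs[n[0]]>=130: goal=n;break
    for d in np.ndindex(3,3,3):
        dd=np.array(d)-1;k=tuple(np.array(n)+dd)
        if all(0<=k[i]<C.shape[i] for i in range(3)) and C[k]>bott-0.3:
            nd=d0+np.linalg.norm(dd)*(1+8/max(C[k],.2)**2)
            if nd<dist.get(k,1e9): dist[k]=nd;par[k]=n;heapq.heappush(h,(nd,k))
path=[goal]
while path[-1]!=st: path.append(par[path[-1]])
for n in path[::-1][:40]: print(xs[n[0]],zs[n[1]],round(np.degrees(ts[n[2]])),round(C[n],1),end=" | ")
```

```text
bott 1.544489100803987
73.0 189.0 0 4.9 | 74.0 189.0 0 4.9 | 75.0 189.0 3 4.6 | 76.0 189.0 6 4.2 | 77.0 189.0 9 3.9 | 78.0 189.0 12 3.5 | 79.0 189.0 15 3.2 | 80.0 189.0 18 3.2 | 81.0 189.0 21 3.2 | 82.0 189.0 24 2.9 | 83.0 190.0 27 3.1 | 83.0 190.0 30 3.0 | 84.0 191.0 33 2.7 | 84.0 191.0 36 2.8 | 84.0 191.0 39 2.7 | 85.0 192.0 42 2.9 | 86.0 193.0 45 3.1 | 86.0 194.0 48 2.8 | 87.0 195.0 51 2.5 | 87.0 196.0 51 2.4 | 87.0 197.0 51 2.0 | 88.0 198.0 51 1.7 | 88.0 199.0 51 1.5 | 89.0 200.0 51 1.7 | 90.0 201.0 51 1.8 | 91.0 202.0 48 1.7 | 92.0 203.0 45 1.7 | 93.0 204.0 45 1.7 | 94.0 205.0 45 1.7 | 95.0 206.0 45 2.2 | 96.0 207.0 45 2.4 | 97.0 207.0 45 2.8 | 98.0 208.0 45 3.4 | 99.0 208.0 45 3.5 | 100.0 209.0 45 4.0 | 101.0 210.0 45 4.2 | 102.0 211.0 45 4.7 | 103.0 212.0 45 5.3 | 104.0 213.0 45 6.1 | 105.0 214.0 45 7.0 |
```

```bash
cat > way2.py <<'E'
from plan import *
WP=np.array([(73,189.2,0),(79,189,15),(83,190,29),(86,193,45),(87,196.5,48),(89,200,48),(92,203,46),(95,206,45),(100,209.5,45),(105,214,45),(130,217,45)],float)
hx=np.array([.983,-.182]);T=np.radians(WP[:,2]);tc=np.c_[WP[:,0]-31.6*np.sin(T),WP[:,1]+31.6*np.cos(T)]
org=np.array([.5271,-.1457])*1000-73*hx
for i in range(len(WP)):
    d=tc[i]-tc[i-1];dt=T[i]-T[i-1];print(i,"TCP world",(org+tc[i][0]*hx).round(1),tc[i][1].round(1),"d",(d[0]*hx).round(2),d[1].round(2),"rv",(-dt*np.array([.182,.983])).round(3),"clr",clear(WP[i:i+1,0],WP[i:i+1,1],T[i:i+1],obs(83.6,-.036)[0]).round(1))
E
python3 way2.py
```

```text
0 TCP world [ 527.1 -145.7] 220.8 d [-34.07   6.31] -18.54 rv [0.143 0.772] clr [5.5]
1 TCP world [ 525.  -145.3] 219.5 d [-2.14  0.4 ] -1.28 rv [-0.048 -0.257] clr [4.3]
2 TCP world [ 521.9 -144.7] 217.6 d [-3.09  0.57] -1.89 rv [-0.044 -0.24 ] clr [4.1]
3 TCP world [ 517.9 -144. ] 215.3 d [-3.96  0.73] -2.29 rv [-0.051 -0.275] clr [4.]
4 TCP world [ 517.8 -144. ] 217.6 d [-0.14  0.03] 2.3 rv [-0.01  -0.051] clr [3.4]
5 TCP world [ 519.7 -144.3] 221.1 d [ 1.97 -0.36] 3.5 rv [-0. -0.] clr [3.]
6 TCP world [ 523.4 -145. ] 225.0 d [ 3.69 -0.68] 3.81 rv [0.006 0.034] clr [3.4]
7 TCP world [ 526.8 -145.6] 228.3 d [ 3.33 -0.62] 3.39 rv [0.003 0.017] clr [3.7]
8 TCP world [ 531.7 -146.5] 231.8 d [ 4.92 -0.91] 3.5 rv [-0. -0.] clr [5.8]
9 TCP world [ 536.6 -147.5] 236.3 d [ 4.92 -0.91] 4.5 rv [-0. -0.] clr [8.4]
10 TCP world [ 561.2 -152. ] 239.3 d [24.58 -4.55] 3.0 rv [-0. -0.] clr [21.]
```

move_arm(
  rows=[-0.7,0.1,-0.4,-0.016,-0.086,0,1,-0.7,0.1,-0.4,-0.016,-0.086,0,1,-0.7,0.2,-0.5,-0.016,-0.085,0,1,-1.0,0.2,-0.6,-0.015,-0.08,0,1,-1.0,0.2,-0.6,-0.015,-0.08,0,1,-1.1,0.2,-0.7,-0.014,-0.08,0,1,0,0,0,0,0,0,1,0,0,0,0,0,0,1],
)

```text
time: 9.25
position: [0.5219, -0.1449, 0.2178]
tool_rot: [0.09, 0.965, -0.023, 0.247]
ft_force: [0.4, -0.6, -0.7]
grip_width: 0.0239
```

Run:
```python
from h import *
need([.5219,-.1447,.2176],np.radians(29))
from rig import robot
print(robot.get_obs()["moment"],robot.get_obs()["q"])
```

```text
det 1.0
t 9.25 pos [ 0.5219 -0.1449  0.2178] d mm [ 0.   0.2 -0.2] rotvec [-0.0005 -0.0045  0.0024] f [ 0.4 -0.6 -0.7] gw 0.0239
[0.07219065 0.40010202 0.05080109] [-0.58676008  0.29602808  2.02712677  0.50701364  0.39641851 -2.40038028]
```

The wrist is nearing joint 6's limit as the tilt grows. I'll fit a quick kinematic model from the readings so far to check how much yaw would relieve it.

```bash
cat > kin.py <<'E'
from h import *
from scipy.optimize import least_squares
import glob
def rot(q):
    return (Ro.from_euler('z',q[0])*Ro.from_euler('y',q[1]+q[2])*Ro.from_euler('z',q[3])*Ro.from_euler('y',q[4])*Ro.from_euler('z',q[5]))
def pos(q,k,Rt):
    # k: ax, ay, h, L2, L3, e3(x offset), lt
    Rz=Ro.from_euler('z',q[0]);a=Rz.apply([k[0],k[1],k[2]])
    a=a+(Rz*Ro.from_euler('y',q[1])).apply([0,0,k[3]])
    a=a+(Rz*Ro.from_euler('y',q[1]+q[2])).apply([k[5],0,k[4]])
    return a+Rt.apply([0,0,k[6]])
obs=[load(f)["obs"] for f in sorted(glob.glob("w*.pkl")) if "obs" in load(f)]
obs.append(dict(q=np.array([ 1.11049745,.528443692,1.43391256,-6e-5,1.18138146,-.17848104]),position=np.array([.1734583,.59968046,.22158218]),tool_rot=np.array([.140431583,.990089804,-.00102708318,-.000310159])))
if __name__=="__main__":
    from rig import robot
    o=robot.get_obs();pickle.dump(dict(obs={k:o[k] for k in("q","position","tool_rot")}),open("w_now.pkl","wb"));obs.append(o)
Cs=[(rot(o["q"]).inv()*Ro.from_quat(o["tool_rot"])) for o in obs]
C=Ro.concatenate(Cs).mean()
f=lambda k:np.concatenate([pos(o["q"],k,Ro.from_quat(o["tool_rot"]))-o["position"] for o in obs]+[np.array(k[[0,5]])*.01])
K=least_squares(f,[0,.1,.3,.4,.4,0,.25])
k=K.x
if __name__=="__main__":
    for c in Cs: print(c.as_rotvec().round(3))
    print(k.round(4),(f(k)*1000).round(1))
lo=np.array([-3.08,-.75,.22,-1.43,0,-2.85]);hi=np.array([3.08,2.2,2.44,4.57,2.65,2.85])
def ik(p,Rt,q0):
    g=lambda q:np.r_[(pos(q,k,Rt)-p)*5,((rot(q)*C).inv()*Rt).as_rotvec()]
    r=least_squares(g,np.clip(q0,lo+1e-3,hi-1e-3),bounds=(lo-.6,hi+.6));return r.x,r.cost
def tgt(hole,T,yaw_extra=0,yaw=np.radians(-10.5),org=None):
    """hole stand (x,z) mm -> TCP world pos, Rot"""
    hx0=np.array([.983,-.182,0]);o=np.array([.5271,-.1457,0])-.073*hx0
    y=yaw+yaw_extra;hx=np.array([np.cos(y),np.sin(y),0]);ly=np.array([-np.sin(y),np.cos(y),0]);z=np.array([0,0,1.])
    xs=np.cos(T)*hx+np.sin(T)*z;zs=-np.sin(T)*hx+np.cos(T)*z
    P=o+hole[0]/1000*hx0+z*hole[1]/1000+.0316*zs
    return P,Ro.from_matrix(np.stack([-xs,ly,-zs],1))
E
python3 kin.py
python3 - <<'E'
from kin import *
WP=[(83,190,29),(86,193,36),(86,193,45),(88.5,200,38),(89,200,45),(95,206,38),(105,214,40),(130,217,40)]
for ye in (0,-8,-12,-15):
    q=np.array([-.587,.296,2.027,.507,.396,-2.400])
    for x,z,T in WP:
        P,Rt=tgt((x,z),np.radians(T),np.radians(ye));q,c=ik(P,Rt,q);print(ye,(x,z,T),q.round(2),"%.1e"%c)
E
```

```text
[-0.    -0.     1.571]
[-0.     0.     1.571]
[ 0.    -0.     1.571]
[ 0.    -0.     1.571]
[-0.    -0.     1.571]
[ 0.    -0.     1.571]
[ 0.    -0.     1.571]
[-1.000e-04  1.110e-01  2.740e-01  5.881e-01  3.917e-01  1.140e-01
  3.055e-01] [ 0.  -0.   0.  -0.   0.  -0.  -0.   0.   0.   0.  -0.   0.   0.  -0.
  0.  -0.  -0.   0.   0.  -0.  -0.  -0.   1.1]
0 (83, 190, 29) [-0.59  0.3   2.03  0.52  0.39 -2.42] 5.8e-28
0 (86, 193, 36) [-0.62  0.3   2.12  1.09  0.29 -3.01] 2.0e-23
0 (86, 193, 45) [-0.67  0.3   2.22  1.52  0.33 -3.45] 1.2e-02
0 (88.5, 200, 38) [-0.63  0.29  2.14  1.24  0.29 -3.16] 1.4e-16
0 (89, 200, 45) [-0.67  0.29  2.21  1.52  0.33 -3.45] 8.8e-03
0 (95, 206, 38) [-0.63  0.29  2.12  1.15  0.29 -3.06] 3.9e-24
0 (105, 214, 40) [-0.62  0.29  2.12  1.26  0.29 -3.17] 1.9e-21
0 (130, 217, 40) [-0.6   0.31  2.06  1.14  0.29 -3.02] 5.5e-18
-8 (83, 190, 29) [-0.53  0.3   2.03  0.31  0.33 -2.05] 2.9e-24
-8 (86, 193, 36) [-0.55  0.3   2.13  0.92  0.17 -2.67] 1.0e-21
-8 (86, 193, 45) [-0.58  0.3   2.22  1.7   0.19 -3.45] 1.3e-02
-8 (88.5, 200, 38) [-0.55  0.29  2.14  1.18  0.15 -2.
[... 597 characters left out ...]
206, 38) [-0.5   0.29  2.11  0.72  0.1  -2.37] 2.8e-26
-12 (105, 214, 40) [-0.5   0.29  2.11  0.97  0.08 -2.62] 1.3e-23
-12 (130, 217, 40) [-0.48  0.31  2.05  0.58  0.1  -2.22] 7.1e-27
-15 (83, 190, 29) [-0.48  0.3   2.02  0.05  0.31 -1.65] 4.4e-29
-15 (86, 193, 36) [-0.48  0.3   2.12  0.22  0.1  -1.81] 1.7e-29
-15 (86, 193, 45) [-0.48  0.35  2.24 -0.12 -0.24 -1.49] 4.3e-19
-15 (88.5, 200, 38) [-0.48  0.3   2.13  0.39  0.05 -1.98] 4.3e-29
-15 (89, 200, 45) [-0.48  0.34  2.23 -0.12 -0.21 -1.48] 3.3e-24
-15 (95, 206, 38) [-0.47  0.29  2.11  0.22  0.08 -1.81] 4.3e-30
-15 (105, 214, 40) [-0.47  0.29  2.11  0.28  0.05 -1.86] 1.3e-26
-15 (130, 217, 40) [-0.45  0.31  2.05  0.02  0.08 -1.59] 7.1e-20
```

The model is exact: tilting further in this pose would push joint 6 past −2.85. A half-turned grasp brings it near 0, so I'll back out, hang the scraper up again, and regrasp turned 180°.

move_arm(
  rows=[1.1,-0.2,0.7,0.014,0.08,0,1,1,-0.2,0.6,0.015,0.08,0,1,1,-0.2,0.6,0.015,0.08,0,1,0.7,-0.2,0.5,0.016,0.085,0,1,0.7,-0.1,0.4,0.016,0.086,0,1,0.7,-0.1,0.4,0.016,0.086,0,1,-4,0.7,0,0,0,0,1,-4,0.8,0,0,0,0,1,-4,0.7,0,0,0,0,1,-4,0.7,0,0,0,0,1,-4,0.7,0,0,0,0,1,-4,0.8,0,0,0,0,1],
)

```text
time: 10.45
position: [0.5024, -0.1413, 0.2211]
tool_rot: [0.092, 0.996, -0.001, -0.001]
ft_force: [0.6, 0.2, -0.8]
grip_width: 0.0236
```

move_arm(
  rows=[0,0,-1.5,0,0,0,1,0,0,-1.5,0,0,0,1,0,0,-1,0,0,0,1,0,0,-0.7,0,0,0,1,0,0,0,0,0,0,1,0,0,0,0,0,0,1],
)

```text
time: 11.05
position: [0.5033, -0.1414, 0.2161]
tool_rot: [0.092, 0.996, -0.001, -0.001]
ft_force: [-0.4, -0.1, -2.2]
grip_width: 0.0236
```

```bash
python3 -c "
from h import *
need([.5025,-.1412,.2153],0)"
```

```text
det 1.0
t 11.05 pos [ 0.5033 -0.1414  0.2161] d mm [-0.8  0.2 -0.8] rotvec [ 0.001  -0.0027  0.0013] f [-0.4 -0.1 -2.2] gw 0.0236
```

move_arm(
  rows=[0,0,-0.5,0,0,0,1,0,0,-0.3,0,0,0,1,0,0,0,0,0,0,1],
)

```text
time: 11.35
position: [0.5031, -0.1414, 0.2153]
tool_rot: [0.092, 0.996, -0.001, -0.001]
ft_force: [0.8, -0.4, -0.9]
grip_width: 0.024
```

move_arm(
  rows=[0,0,0,0,0,0,0.68,0,0,0,0,0,0,0.6,0,0,0,0,0,0,0.3,0,0,0,0,0,0,0,0,0,0,0,0,0,0,0,0,0,0,0,0,0],
  grip_force=10,
)

```text
time: 11.95
position: [0.5032, -0.1414, 0.2154]
tool_rot: [0.092, 0.996, -0.001, -0.001]
ft_force: [0.1, 0.6, -0.4]
grip_width: 0.059
```

```bash
python3 look.py 6
```

```text
det 1.0
t 11.95 pos [ 0.5032 -0.1414  0.2154] d mm [ -3.2   1.4 -15.4] rotvec [ 0.0011 -0.0027  0.0014] f [ 0.1  0.6 -0.4] gw 0.059
```

View pics/s_6.png

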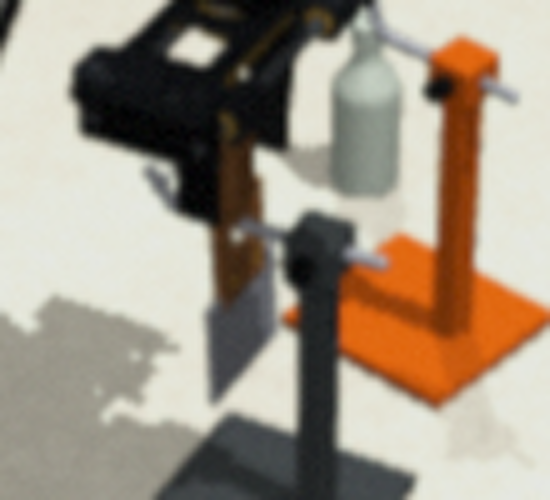

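View pics/w_6.png

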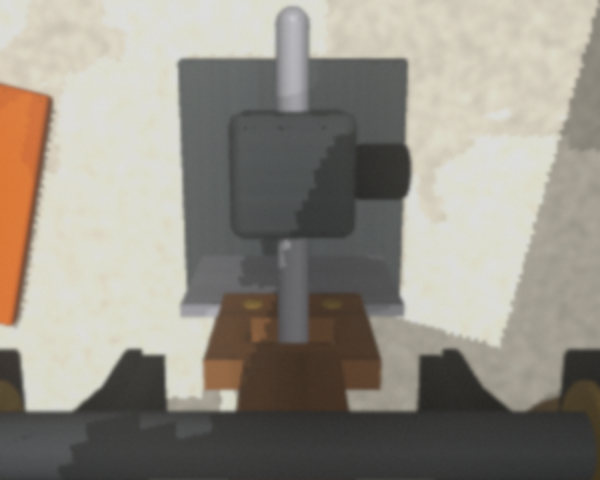

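The scraper hangs as before (side crop (240,230)). Rising, turning half round, coming back down.

move_arm(
  rows=[0,0,15,0,0,0,0,0,0,17,0,0,0,0,0,0,17,0,0,0,0,0,0,15,0,0,-0.05,0,0,0,0,0,0,-0.149,0,0,0,0,0,0,-0.149,0,0,0,0,0,0,-0.149,0,0,0,0,0,0,-0.149,0,0,0,0,0,0,-0.149,0,0,0,0,0,0,-0.149,0,0,0,0,0,0,-0.149,0,0,0,0,0,0,-0.149,0],
)

```text
time: 13.25
position: [0.5031, -0.1413, 0.2794]
tool_rot: [0.657, 0.754, 0.0, -0.002]
ft_force: [0.4, 0.4, 0.9]
grip_width: 0.0869
```

move_arm(
  rows=[0,0,0,0,0,-0.149,0,0,0,0,0,0,-0.149,0,0,0,0,0,0,-0.149,0,0,0,0,0,0,-0.149,0,0,0,0,0,0,-0.149,0,0,0,0,0,0,-0.149,0,0,0,0,0,0,-0.149,0,0,0,0,0,0,-0.149,0,0,0,0,0,0,-0.149,0,0,0,0,0,0,-0.149,0,0,0,0,0,0,-0.149,0,0,0,0,0,0,-0.149,0],
)

```text
time: 14.45
position: [0.5031, -0.1414, 0.2793]
tool_rot: [0.999, -0.04, 0.001, -0.001]
ft_force: [-1.5, -0.1, -0.6]
grip_width: 0.0871
```

Run:
```python
from h import *
from rig import robot
o=robot.get_obs();x=Ro.from_quat(o["tool_rot"]).as_matrix();print(o["time"],o["position"],x[:,0].round(3),np.degrees(np.arctan2(x[1,0],x[0,0])),o["q"].round(2),o["grip_width"])
```

```text
14.45 [ 0.50307001 -0.14135053  0.27932671] [ 0.997 -0.079  0.002] -4.534897311987656 [-0.49  0.32  1.62  0.    1.2   1.16] 0.08714726209325663
```

move_arm(
  rows=[0,0,0,0,0,-0.104,0,0,0,-14,0,0,0,0,0,0,-14,0,0,0,0,0,0,-14,0,0,0,0,0,0,-12,0,0,0,0,0,0,-10,0,0,0,0.4,0,0,0,0,0,0,0.6,0,0,0,0,0,0,0.7,0,0,0,0,0,0,1,0,0,0,0,0,0,1,0,0,0,0,0,0,1],
  grip_force=8,
)

```text
time: 15.55
position: [0.5034, -0.1415, 0.2159]
tool_rot: [0.996, -0.088, 0.002, -0.0]
ft_force: [-0.1, 0.2, -0.3]
grip_width: 0.0467
```

move_arm(
  rows=[0,0,0,0,0,0,1,0,0,0,0,0,0,1,0,0,0,0,0,0,1],
  grip_force=40,
)

```text
time: 15.85
position: [0.5032, -0.1414, 0.2155]
tool_rot: [0.996, -0.088, 0.001, -0.001]
ft_force: [-0.2, 1.6, -0.3]
grip_width: 0.0235
```

move_arm(
  rows=[0,0,1.5,0,0,0,1,0,0,1.5,0,0,0,1,0,0,1.5,0,0,0,1,0,0,1.0,0,0,0,1,0,0,0,0,0,0,1],
)

```text
time: 16.35
position: [0.5033, -0.1415, 0.2211]
tool_rot: [0.996, -0.088, 0.001, -0.001]
ft_force: [0.1, -0.2, -0.3]
grip_width: 0.0238
```

```bash
sed -i 's/    Rt=np.stack(\[-xs,ly,-zs\],1);print/    Rt=np.stack([xs,-ly,-zs],1);print/' h.py; python3 look.py 7
```

```text
det 1.0
t 16.35 pos [ 0.5033 -0.1415  0.2211] d mm [ -3.3   1.5 -21.1] rotvec [-0.0009  0.003  -0.0062] f [ 0.1 -0.2 -0.3] gw 0.0238
```

View pics/w_7.png

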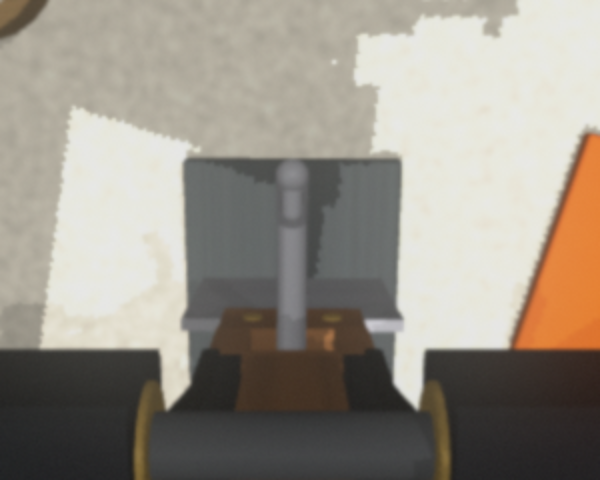

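View pics/s_7.png

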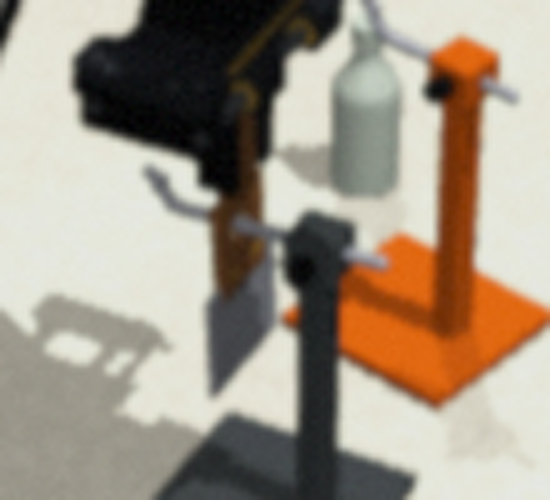

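Run:
```python
from h import *
c=wcam(load("w_7.pkl"));o=c["obs"];hx=np.array([.983,-.182,0])
for nm,uv,z in (("end extreme",(292,159),.206),("barb tip extreme",(292,228),.2045),("end shpere ctr",(292,176),.208),("hole low outer edge",(292,350),o["position"][2]-.1216+.1),("hole low edge",(280,327),o["position"][2]-.1216+.080)):
    P=onz(c,[np.array(uv)/2+[180,100]],z);d=((P-o["position"])*1000@hx)[0];print(nm,d.round(1),"stand x",(d+48.5).round(1))
```

```text
end extreme 53.8 stand x 102.3
barb tip extreme 37.0 stand x 85.5
end shpere ctr 50.0 stand x 98.5
hole low outer edge 3.7 stand x 52.2
hole low edge 3.5 stand x 52.0
```

move_arm(
  rows=[4,-0.8,0,0,0,0,1,4,-0.7,0,0,0,0,1,4,-0.8,0,0,0,0,1,4,-0.7,0,0,0,0,1,4.5,-0.8,0,0,0,0,1,4,-0.8,-0.3,0,0,0,1,-0.7,0.1,-0.4,-0.016,-0.086,0,1,-0.7,0.1,-0.4,-0.016,-0.086,0,1,-0.7,0.2,-0.5,-0.016,-0.085,0,1,0,0,0,0,0,0,1],
)

```text
time: 17.45
position: [0.5224, -0.144, 0.2182]
tool_rot: [0.988, -0.088, 0.129, 0.011]
ft_force: [0.2, -0.1, -1.2]
grip_width: 0.0237
```

move_arm(
  rows=[-1.0,0.2,-0.6,-0.015,-0.08,0,1,-1.0,0.2,-0.6,-0.015,-0.08,0,1,-1.1,0.2,-0.7,-0.014,-0.08,0,1,0,0,0,0,0,0,1,0,0,0,0,0,0,1],
)

```text
time: 17.95
position: [0.5234, -0.1454, 0.2176]
tool_rot: [0.964, -0.085, 0.25, 0.023]
ft_force: [0.9, -0.3, -1.1]
grip_width: 0.0235
```

```bash
python3 look.py 8 0.506
python3 - <<'E'
from h import *
need([.5223,-.1448,.2176],np.radians(29))
from rig import robot
print(robot.get_obs()["q"].round(2))
E
```

```text
det 1.0
t 17.95 pos [ 0.5234 -0.1454  0.2176] d mm [-23.4   5.4 -17.6] rotvec [ 0.0011  0.0005 -0.0061] f [ 0.9 -0.3 -1.1] gw 0.0235
det 1.0
t 18.05 pos [ 0.5243 -0.1459  0.2182] d mm [-2.   1.1 -0.6] rotvec [ 0.0028  0.0023 -0.0068] f [ 1.6 -0.3 -1.6] gw 0.0236
[-0.59  0.3   2.03  0.53  0.39  0.71]
```

View pics/w_8.png

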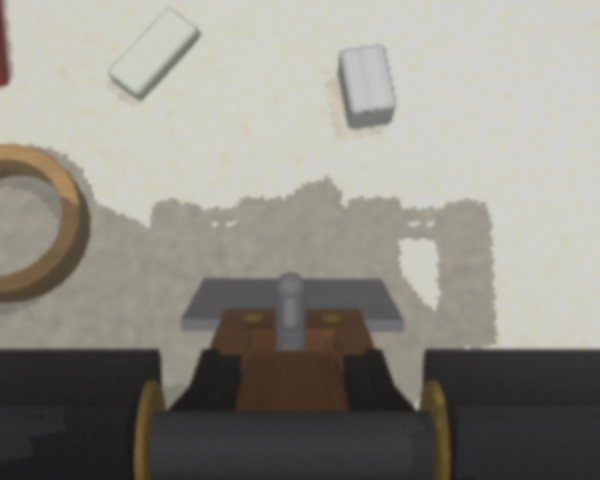

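View pics/s_8.png

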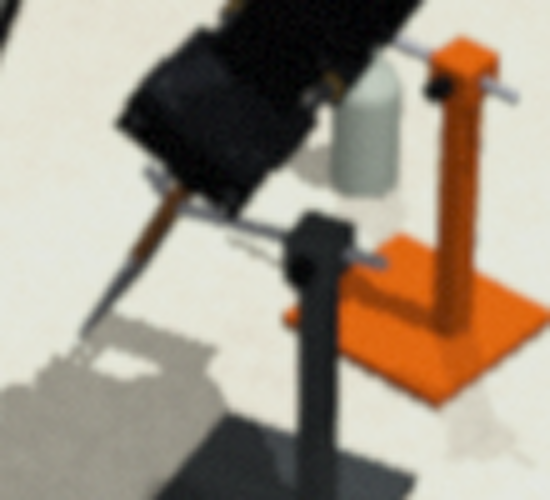

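Run:
```python
from h import *
for i in range(2): need([.5226,-.1448,.2176],np.radians(29))
from rig import robot
robot.camera("top")
need([.5226,-.1448,.2176],np.radians(29))
print(robot.get_obs()["moment"])
```

```text
det 1.0
t 18.05 pos [ 0.5243 -0.1459  0.2182] d mm [-1.7  1.1 -0.6] rotvec [ 0.0028  0.0023 -0.0068] f [ 1.6 -0.3 -1.6] gw 0.0236
det 1.0
t 18.05 pos [ 0.5243 -0.1459  0.2182] d mm [-1.7  1.1 -0.6] rotvec [ 0.0028  0.0023 -0.0068] f [ 1.6 -0.3 -1.6] gw 0.0236
det 1.0
t 18.1 pos [ 0.5242 -0.1458  0.2182] d mm [-1.6  1.  -0.6] rotvec [ 0.0029  0.0025 -0.0069] f [-0.  -1.1 -0.7] gw 0.024
[ 0.03622135  0.62847985 -0.01545615]
```

```bash
cat > dl.py <<'E'
import sys
from h import *
from plan import clear,obs
x,z,T=map(float,sys.argv[1:4]);T=np.radians(T)
hx=np.array([.983,-.182,0]);ly=np.array([.182,.983,0])
o0=np.array([.5271,-.1457,0])-.073*hx
P=o0+hx*(x-31.6*np.sin(T))/1000+np.array([0,0,(z+31.6*np.cos(T))/1000])
from rig import robot
o=robot.get_obs();m=Ro.from_quat(o["tool_rot"]).as_matrix();zs=-m[:,2]
hole=o["position"]-.0316*zs-o0
tl=np.arctan2(-zs@hx,zs[2]);hxm,hzm=hole@hx*1000,hole[2]*1000
print("hole now",round(hxm,1),"y",round(hole@ly*1000,1),"z",round(hzm,1),"tilt",np.degrees(tl).round(1),"clr d84/83/85",[clear(np.array([hxm]),np.array([hzm]),np.array([tl]),obs(d,-.036)[0]).round(1)[0] for d in(84,83,85)],"moment",o["moment"].round(2),"q",o["q"].round(2))
need(P,T)
E
python3 dl.py 86.4 193 44
```

```text
hole now 85.5 y -0.6 z 190.6 tilt 29.2 clr d84/83/85 [np.float64(2.9), np.float64(2.0), np.float64(3.7)] moment [ 0.04  0.63 -0.02] q [-0.59  0.3   2.03  0.53  0.39  0.71]
det 1.0
t 18.1 pos [ 0.5242 -0.1458  0.2182] d mm [-5.5  1.6 -2.5] rotvec [-0.044  -0.2551 -0.0065] f [-0.  -1.1 -0.7] gw 0.024
```

move_arm(
  rows=[-1.6,0.3,-0.5,-0.009,-0.051,-0.001,1,-1.3,0.3,-0.5,-0.009,-0.051,-0.001,1,-1.0,0.3,-0.5,-0.009,-0.051,-0.001,1,-0.8,0.3,-0.5,-0.009,-0.051,-0.001,1,-0.8,0.3,-0.5,-0.009,-0.051,-0.001,1,0,0,0,0,0,0,1,0,0,0,0,0,0,1],
)

```text
time: 18.8
position: [0.5207, -0.14, 0.2155]
tool_rot: [0.936, -0.082, 0.342, 0.024]
ft_force: [0.2, 0.1, -1.1]
grip_width: 0.0238
```

```bash
python3 look.py 9 0.77;python3 dl.py 87.4 196.5 47
```

```text
det 1.0
t 18.8 pos [ 0.5207 -0.14    0.2155] d mm [-20.7  -0.  -15.5] rotvec [-0.0231 -0.0681 -0.0134] f [ 0.2  0.1 -1.1] gw 0.0238
hole now 86.1 y 4.9 z 191.6 tilt 40.1 clr d84/83/85 [np.float64(3.9), np.float64(3.0), np.float64(4.0)] moment [0.09 0.71 0.02] q [-0.65  0.32  2.19  1.58  0.31 -0.38]
det 1.0
t 18.9 pos [ 0.5208 -0.14    0.2158] d mm [-2.3 -4.1  2.3] rotvec [-0.0311 -0.1169 -0.0141] f [-0.2  0.3 -1.6] gw 0.0236
```

View pics/w_9.png

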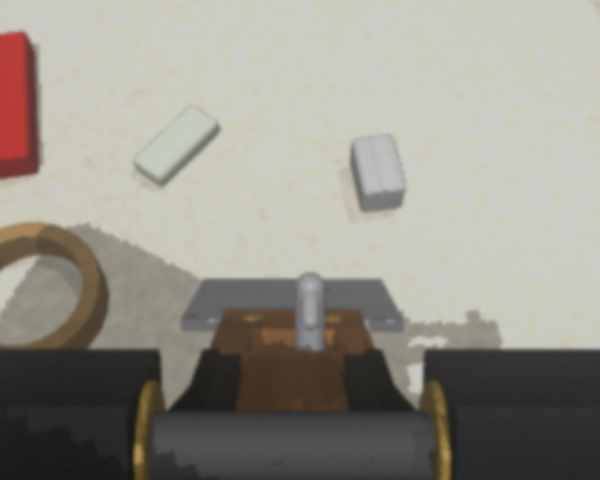

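Run:
```python
from kin import *
from plan import *
q=np.array([-.65,.32,2.19,1.58,.31,-.38]);F=Ro.from_euler('z',np.pi)
for T in (38,40,42):
  for x,z in [(86.4,192),(87.4,196.5),(89.4,200),(92.4,203),(95.4,206),(100.4,209.5),(105,214),(130,217)]:
    P,Rt=tgt((x,z),np.radians(T));q1,c=ik(P,Rt*F,q);print(T,(x,z),q1.round(2),"%.0e"%c,[clear(np.array([x]),np.array([z]),np.radians([T]),obs(d,s)[0]).round(1)[0] for d,s in((84,-.036),(83,-.036),(85,-.036),(84,-.05),(84,-.02))])
```

```text
38 (86.4, 192) [-0.64  0.31  2.15  1.34  0.28 -0.13] 2e-29 [np.float64(3.0), np.float64(2.1), np.float64(3.9), np.float64(3.0), np.float64(3.2)]
38 (87.4, 196.5) [-0.63  0.3   2.15  1.28  0.28 -0.07] 5e-28 [np.float64(2.0), np.float64(1.1), np.float64(1.7), np.float64(2.1), np.float64(1.4)]
38 (89.4, 200) [-0.63  0.29  2.14  1.24  0.29 -0.01] 1e-26 [np.float64(2.0), np.float64(2.5), np.float64(1.1), np.float64(1.5), np.float64(2.4)]
38 (92.4, 203) [-0.63  0.29  2.13  1.19  0.29  0.03] 2e-25 [np.float64(2.6), np.float64(3.0), np.float64(1.7), np.float64(2.0), np.float64(2.9)]
38 (95.4, 206) [-0.62  0.29  2.12  1.15  0.29  0.08] 2e-24 [np.float64(3.1), np.float64(4.0), np.float64(2.4), np.float64(2.6), np.float64(3.7)]
38 (100.4, 209.5) [-0.62  0.28  2.1   1.1   0.3   0.14] 2e-23 [np.float64(5.0), np.float64(5.9), np.float64(4.2), np.float64(4.4), np.float64(5.8)]
38 (105, 214) [-0.61  0.28  2.09  1.04  0.3   0.21] 2e-22 [np.float64(7.0), np.float64(8.0), np.float64(6.0), np.float64(6.6), np.float64(7.5)]
38 (130, 217) [-0.59  0.3   2.03  0.93  0.31  0.34] 3e-20 [np.float64(23.7), np.f
[... 1703 characters left out ...]
.19  1.66  0.31 -0.45] 8e-23 [np.float64(3.0), np.float64(2.8), np.float64(2.2), np.float64(2.5), np.float64(2.8)]
42 (95.4, 206) [-0.65  0.3   2.18  1.62  0.31 -0.41] 8e-25 [np.float64(3.6), np.float64(3.7), np.float64(2.7), np.float64(3.0), np.float64(3.3)]
42 (100.4, 209.5) [-0.64  0.3   2.16  1.56  0.3  -0.34] 8e-23 [np.float64(5.5), np.float64(5.9), np.float64(4.6), np.float64(4.8), np.float64(5.7)]
42 (105, 214) [-0.64  0.29  2.14  1.5   0.3  -0.27] 9e-20 [np.float64(7.6), np.float64(8.6), np.float64(6.7), np.float64(7.3), np.float64(8.0)]
42 (130, 217) [-0.61  0.31  2.08  1.38  0.28 -0.13] 1e-30 [np.float64(22.1), np.float64(22.5), np.float64(21.6), np.float64(22.7), np.float64(21.4)]
```

move_arm(
  rows=[-0.2,-0.8,0,-0.004,-0.003,-0.003,1,-0.2,-0.8,0,-0.004,-0.003,-0.003,1,-0.2,-0.8,0,-0.004,-0.003,-0.003,1,-0.2,-0.8,0,-0.004,-0.003,-0.003,1,-0.2,-0.8,0,-0.004,-0.003,-0.002,1,0,0,0,0,0,0,1,0,0,0,0,0,0,1],
)

```text
time: 19.6
position: [0.519, -0.1437, 0.2154]
tool_rot: [0.932, -0.085, 0.349, 0.035]
ft_force: [-0.6, -0.0, -0.8]
grip_width: 0.0238
```

```bash
python3 dl.py 87.4 196.5 41
```

```text
hole now 85.4 y 0.4 z 191.6 tilt 41.1 clr d84/83/85 [np.float64(3.8), np.float64(3.8), np.float64(3.8)] moment [ 0.06  0.72 -0.01] q [-0.65  0.32  2.2   1.73  0.3  -0.54]
det 1.0
t 19.6 pos [ 0.519  -0.1437  0.2154] d mm [ 1.8 -0.9  5. ] rotvec [0.0065 0.0006 0.0011] f [-0.6 -0.  -0.8] gw 0.0238
```

move_arm(
  rows=[0.4,-0.1,1.2,0,0,0,1,0.4,-0.1,1.2,0,0,0,1,0.5,-0.2,1.3,0,0,0,1,0.5,-0.2,1.3,0,0,0,1,0,0,0,0,0,0,1],
)

```text
time: 20.1
position: [0.5209, -0.1443, 0.2206]
tool_rot: [0.932, -0.085, 0.349, 0.035]
ft_force: [-0.2, -0.8, -1.6]
grip_width: 0.0234
```

```bash
python3 dl.py 89.4 200 41
```

```text
hole now 87.4 y 0.0 z 196.8 tilt 41.1 clr d84/83/85 [np.float64(2.5), np.float64(1.7), np.float64(1.8)] moment [ 0.09  0.74 -0.02] q [-0.65  0.31  2.19  1.67  0.3  -0.46]
det 1.0
t 20.1 pos [ 0.5209 -0.1443  0.2206] d mm [ 2.  -0.6  3.3] rotvec [0.0067 0.001  0.0011] f [-0.2 -0.8 -1.6] gw 0.0234
```

No contact felt. Continuing.

move_arm(
  rows=[0.7,-0.1,1.1,0,0,0,1,0.7,-0.1,1.1,0,0,0,1,0.6,-0.2,1.1,0,0,0,1,0,0,0,0,0,0,1],
)

```text
time: 20.5
position: [0.5228, -0.1447, 0.2238]
tool_rot: [0.932, -0.085, 0.349, 0.035]
ft_force: [-0.6, -0.1, -1.2]
grip_width: 0.0237
```

```bash
python3 dl.py 92.4 203 41; python3 look.py 10 0.72
```

```text
hole now 89.4 y 0.0 z 200.0 tilt 41.1 clr d84/83/85 [np.float64(2.3), np.float64(2.6), np.float64(1.5)] moment [ 0.02  0.75 -0.01] q [-0.65  0.31  2.18  1.62  0.29 -0.41]
det 1.0
t 20.5 pos [ 0.5228 -0.1447  0.2238] d mm [ 3.  -0.8  3.1] rotvec [0.0066 0.0008 0.0011] f [-0.6 -0.1 -1.2] gw 0.0237
det 1.0
t 20.5 pos [ 0.5228 -0.1447  0.2238] d mm [-22.8   4.7 -23.8] rotvec [ 0.0058 -0.0035  0.0011] f [-0.6 -0.1 -1.2] gw 0.0237
```

View pics/w_10.png

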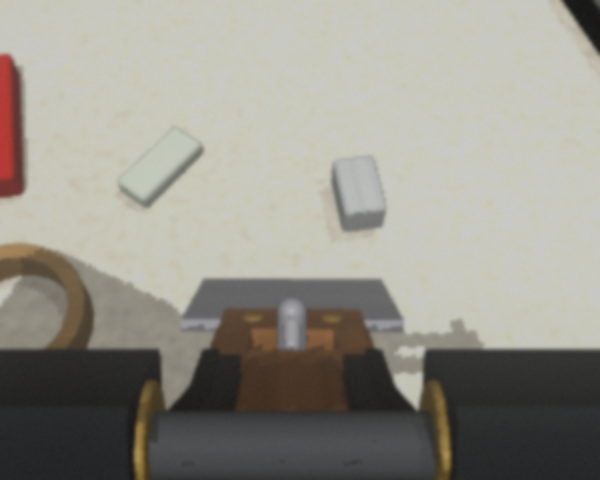

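View pics/s_10.png

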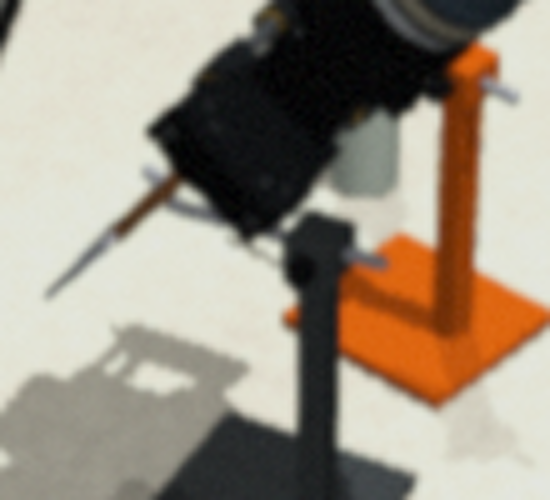

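move_arm(
  rows=[1,-0.2,1,0,0,0,1,1,-0.2,1,0,0,0,1,1,-0.2,1.1,0,0,0,1,1,-0.2,1,0,0,0,1,1,-0.2,1,0,0,0,1,1,-0.2,1,0,0,0,1,0,0,0,0,0,0,1],
)

```text
time: 21.3
position: [0.5289, -0.1459, 0.2299]
tool_rot: [0.932, -0.085, 0.349, 0.035]
ft_force: [0.2, 0.4, -0.9]
grip_width: 0.0236
```

```bash
python3 dl.py 100.4 209.5 41; python3 look.py 11 0.72
```

```text
hole now 95.5 y -0.0 z 206.1 tilt 41.1 clr d84/83/85 [np.float64(3.5), np.float64(3.9), np.float64(2.7)] moment [ 0.07  0.77 -0.03] q [-0.64  0.3   2.16  1.53  0.29 -0.31]
det 1.0
t 21.3 pos [ 0.5289 -0.1459  0.2299] d mm [ 4.8 -1.   3.5] rotvec [0.0066 0.0009 0.0011] f [ 0.2  0.4 -0.9] gw 0.0236
det 1.0
t 21.3 pos [ 0.5289 -0.1459  0.2299] d mm [-28.9   5.9 -29.9] rotvec [ 0.0058 -0.0035  0.0011] f [ 0.2  0.4 -0.9] gw 0.0236
```

View pics/w_11.png

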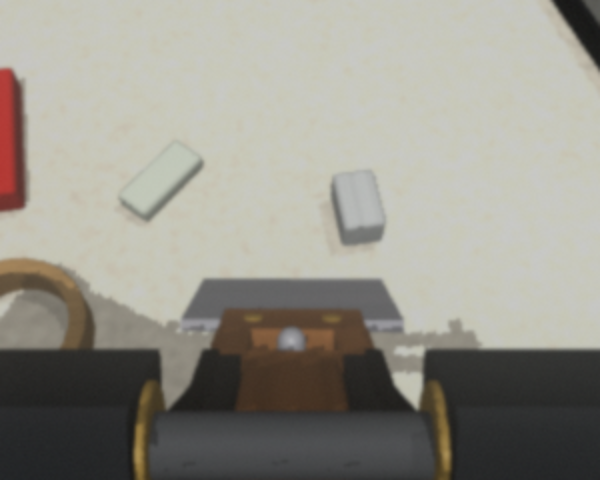

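Only the ball end of the hook is still in the hole, and it is centred. Continuing outward.

move_arm(
  rows=[1.2,-0.2,0.9,0,0,0,1,1.2,-0.2,0.9,0,0,0,1,1.2,-0.2,0.9,0,0,0,1,1.2,-0.2,0.9,0,0,0,1,1.5,-0.3,1.5,0,0,0,1,1.6,-0.3,1.5,0,0,0,1,1.6,-0.3,1.5,0,0,0,1,0,0,0,0,0,0,1],
)

```text
time: 22.2
position: [0.5386, -0.1477, 0.2381]
tool_rot: [0.932, -0.085, 0.35, 0.035]
ft_force: [0.5, -0.6, -1.0]
grip_width: 0.0238
```

```bash
python3 dl.py 130 217 41; python3 look.py 12 0.72
```

```text
hole now 105.4 y -0.0 z 214.3 tilt 41.1 clr d84/83/85 [np.float64(7.8), np.float64(8.8), np.float64(6.8)] moment [ 0.13  0.75 -0.06] q [-0.63  0.29  2.13  1.4   0.28 -0.16]
det 1.0
t 22.2 pos [ 0.5386 -0.1477  0.2381] d mm [24.2 -4.6  2.7] rotvec [0.0068 0.0012 0.001 ] f [ 0.5 -0.6 -1. ] gw 0.0238
det 1.0
t 22.2 pos [ 0.5386 -0.1477  0.2381] d mm [-38.6   7.7 -38.1] rotvec [ 0.006  -0.0032  0.001 ] f [ 0.5 -0.6 -1. ] gw 0.0238
```

View pics/w_12.png

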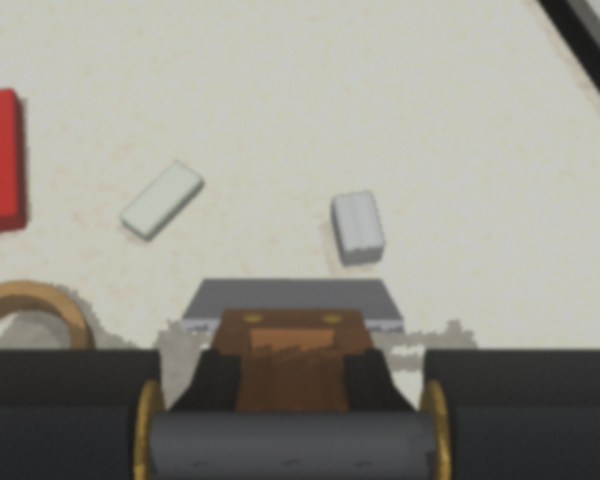

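View pics/s_12.png

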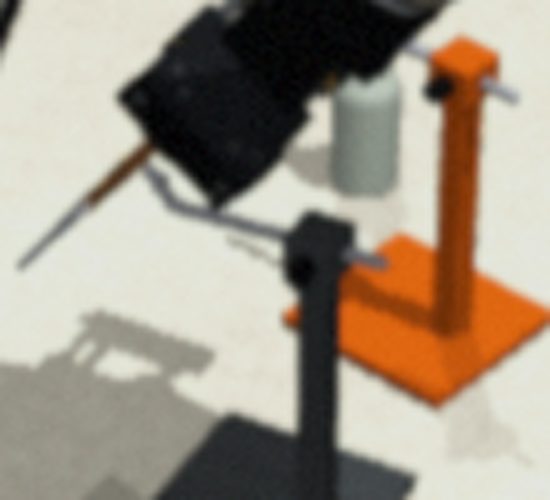

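The scraper is off the hook: the hole is empty in the wrist view. Carrying it further out and up, then untilting.

move_arm(
  rows=[5,-0.9,1,0,0,0,1,6,-1.1,2,0,0,0,1,8,-1.5,3,0,0,0,1,10,-1.8,5,0,0,0,1,10,-1.8,8,0,0,0,1,10,-1.8,10,0,0,0,1,5,0,12,0.009,0.05,0,1,0,0,12,0.009,0.05,0,1,0,0,12,0.011,0.06,0,1,0,0,10,0.013,0.07,0,1,0,0,8,0.013,0.07,0,1,0,0,0,0,0,0,1],
)

```text
time: 23.5
position: [0.5942, -0.1559, 0.3196]
tool_rot: [0.972, -0.087, 0.216, 0.021]
ft_force: [0.6, -0.9, 0.6]
grip_width: 0.0237
```

```bash
python3 dl.py 130 270 0; python3 look.py 13 0.4
```

```text
hole now 154.2 y 2.1 z 291.0 tilt 25.0 clr d84/83/85 [np.float64(81.4), np.float64(82.2), np.float64(80.6)] moment [0.02 0.47 0.  ] q [-0.51  0.25  1.68  0.19  0.8   1.14]
det 1.0
t 23.5 pos [ 0.5942 -0.1559  0.3196] d mm [-11.1  -0.1 -18. ] rotvec [ 0.0821  0.429  -0.0055] f [ 0.6 -0.9  0.6] gw 0.0237
det 1.0
t 23.5 pos [ 0.5942 -0.1559  0.3196] d mm [ -94.2   15.9 -119.6] rotvec [ 0.0102  0.0356 -0.0048] f [ 0.6 -0.9  0.6] gw 0.0237
```

View pics/w_13.png

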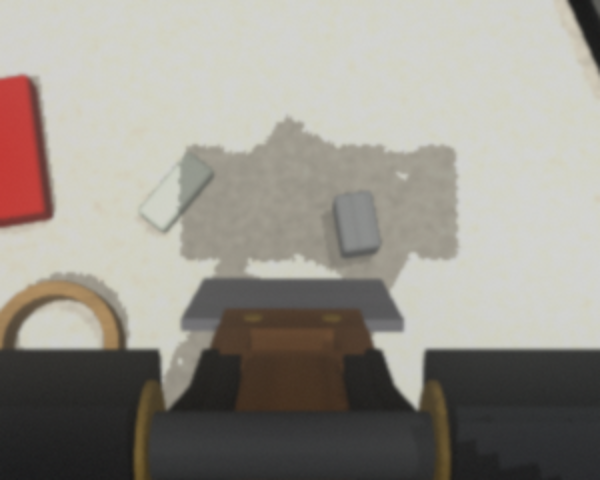

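move_arm(
  rows=[0,25,3,0.02,0.107,0,1,0,25,3,0.02,0.107,0,1,0,25,0,0.02,0.107,0,1,0,25,0,0.02,0.107,0,1,-20,23,0,0,0,0.136,1,-20,23,0,0,0,0.136,1,-20,23,0,0,0,0.136,1,-22,23,-5,0,0,0.136,1,-25,20,-10,0,0,0.136,1,-30,18,-15,0,0,0,1,-30,10,-20,0,0,0,1,-25,0,-20,0,0,0,1],
)

```text
time: 24.8
position: [0.3958, 0.0866, 0.2511]
tool_rot: [0.969, 0.249, -0.003, -0.001]
ft_force: [-0.1, -0.6, -1.7]
grip_width: 0.0235
```

move_arm(
  rows=[0,0,0,0,0,0,1,0,0,0,0,0,0,1],
)

```text
time: 25.0
position: [0.3982, 0.0854, 0.252]
tool_rot: [0.969, 0.248, -0.003, -0.001]
ft_force: [0.6, -0.6, -0.6]
grip_width: 0.0236
```

```bash
cat > look2.py <<'E'
import sys
from h import *
from rig import robot
n=sys.argv[1]
o=robot.get_obs();c=robot.camera("wrist");c["obs"]=o
m=Ro.from_quat(o["tool_rot"]).as_matrix()
print(o["time"],o["position"].round(4),"toolx yaw",np.degrees(np.arctan2(m[1,0],m[0,0])).round(2),"z",m[:,2].round(4),o["ft_force"].round(1),o["q"].round(2),o["grip_width"])
pickle.dump(c,open(f"w_{n}.pkl","wb"));cv2.imwrite(f"pics/w_{n}.png",c["color"][:,:,::-1])
c=robot.camera("side");pickle.dump(c,open(f"s_{n}.pkl","wb"));cv2.imwrite(f"pics/s_{n}.png",cv2.resize(c["color"][200:400,220:420,::-1],None,fx=3,fy=3,interpolation=cv2.INTER_CUBIC))
E
python3 look2.py 14
```

```text
25.0 [0.3982 0.0854 0.252 ] toolx yaw 28.71 z [-5.6e-03 -4.0e-04 -1.0e+00] [ 0.6 -0.6 -0.6] [-0.06  0.19  1.9  -0.    1.05  1.01] 0.023589968024949653
```

View pics/w_14.png

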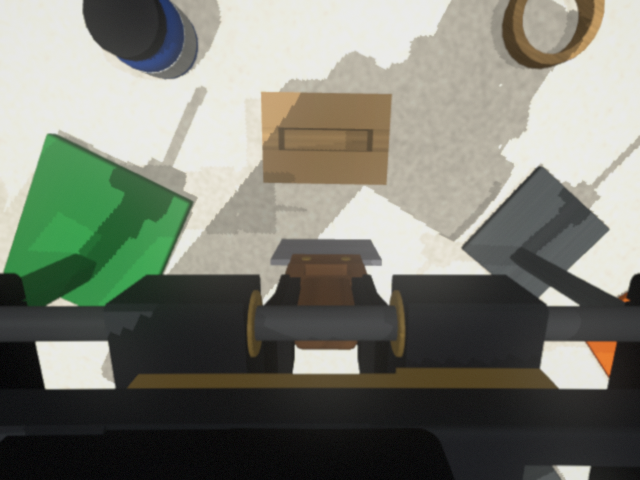

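Run:
```python
from h import *
c=load("w_14.pkl");cv2.imwrite("pics/w14c.png",cv2.resize(c["color"][85:195,250:400,::-1],None,fx=5,fy=5,interpolation=cv2.INTER_CUBIC))
cv2.imwrite("pics/w14d.png",cv2.resize(c["color"][225:355,255:400,::-1],None,fx=4,fy=4,interpolation=cv2.INTER_CUBIC))
```

```text
(no output)
```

View pics/w14c.png

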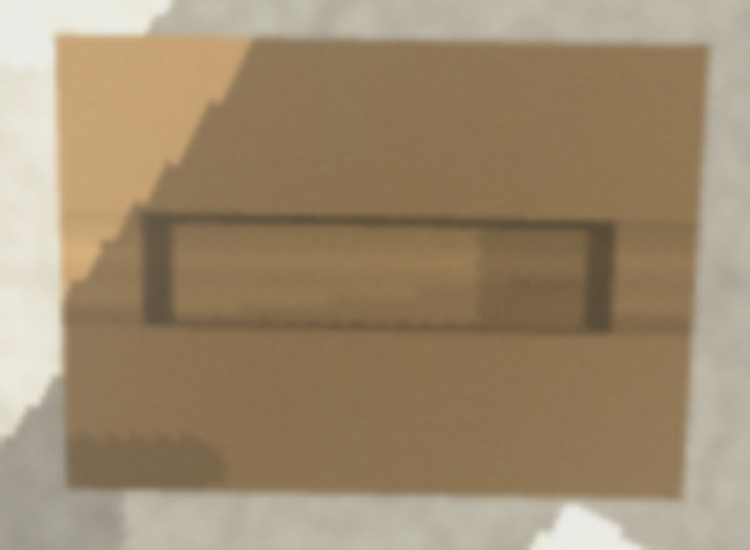

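View pics/w14d.png

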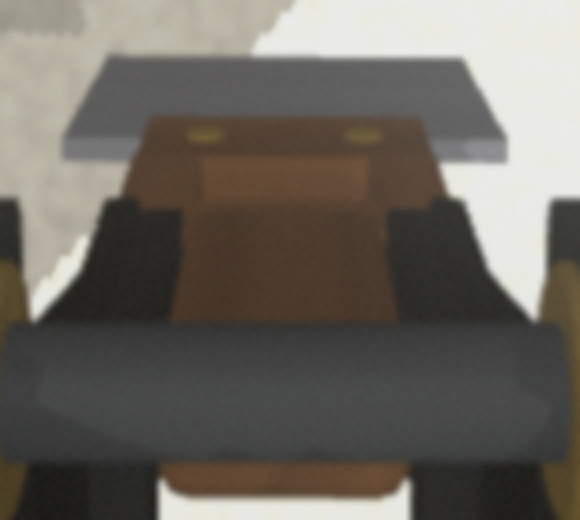

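Run:
```python
from h import *
c=wcam(load("w_14.pkl"));o=c["obs"];a=lambda l,k,f:np.array(l,float)/k+np.array(f)
S=onz(c,a([(142,215),(612,222),(612,330),(142,323)],5,(250,85)),.062);B=onz(c,a([(57,36),(709,45),(683,497),(67,488)],5,(250,85)),.062)
for P in (S,B):
    print(P.mean(0).round(4),[np.linalg.norm(P[i]-P[i-1]).round(4) for i in range(4)],[np.degrees(np.arctan2(*(P[i]-P[i-1])[1::-1])).round(1) for i in range(4)])
E_=onz(c,a([(107,57),(463,57)],4,(255,225)),o["position"][2]-.1216)
m=Ro.from_quat(o["tool_rot"]).as_matrix()
print("blade edge in tool",((E_-o["position"])@m*1000).round(1))
cen=(S.mean(0)+B.mean(0))/2
print("slot centre tool frame",((cen-o["position"])@m*1000).round(1))
```

```text
[0.4624 0.1216 0.062 ] [np.float64(0.019), np.float64(0.0852), np.float64(0.019), np.float64(0.0865)] [np.float64(26.7), np.float64(-62.2), np.float64(-149.4), np.float64(117.8)]
[0.4624 0.1212 0.062 ] [np.float64(0.0793), np.float64(0.1154), np.float64(0.0794), np.float64(0.116)] [np.float64(27.4), np.float64(-62.1), np.float64(-152.2), np.float64(117.8)]
blade edge in tool [[ -1.9 -35.  121.7]
 [ -2.   35.2 121.5]]
slot centre tool frame [ 74.6  -0.3 189.6]
```

move_arm(
  rows=[12,7,0,0.006,-0.012,-0.005,1,16,9,0,0.006,-0.012,-0.005,1,16,9,0,0.006,-0.012,-0.006,1,12,7,0,0,0,0,1,8,4,0,0,0,0,1,0,0,0,0,0,0,1,0,0,0,0,0,0,1],
)

```text
time: 25.8
position: [0.4632, 0.1212, 0.2526]
tool_rot: [0.971, 0.24, 0.017, -0.004]
ft_force: [0.7, 0.2, -0.9]
grip_width: 0.0238
```

```bash
python3 look2.py 15
```

```text
25.8 [0.4632 0.1212 0.2526] toolx yaw 27.82 z [ 0.0305  0.0162 -0.9994] [ 0.7  0.2 -0.9] [0.01 0.28 1.77 0.02 1.06 1.09] 0.023808129474705706
```

View pics/w_15.png

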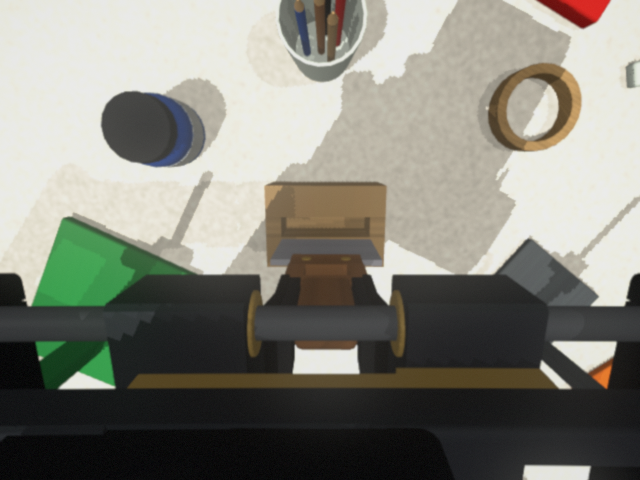

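View pics/s_15.png

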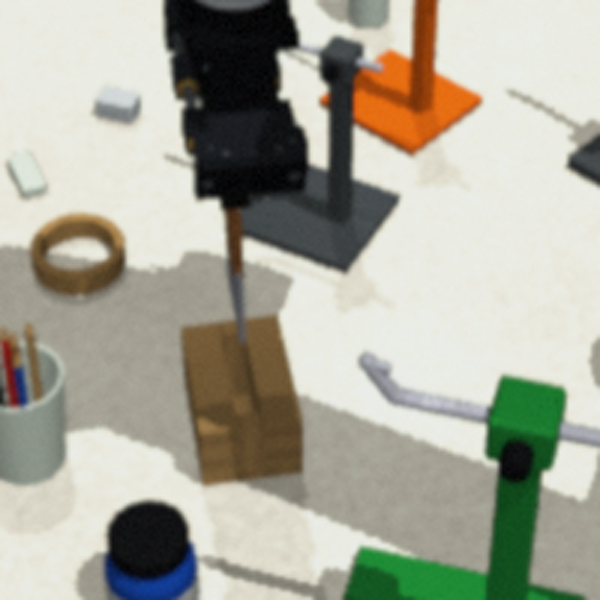

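move_arm(
  rows=[-1,0,-10,0,0,0,1,0,0,-14,0,0,0,1,0,0,-14,0,0,0,1,0,0,-12,0,0,0,1,0,0,-10,0,0,0,1,0,0,-4,0,0,0,1,0,0,0,0,0,0,1],
)

```text
time: 26.6
position: [0.4621, 0.121, 0.1883]
tool_rot: [0.971, 0.24, 0.017, -0.004]
ft_force: [-0.9, 1.1, -0.9]
grip_width: 0.0238
```

```bash
python3 look2.py 16
python3 - <<'E'
from h import *
c=load("w_16.pkl");cv2.imwrite("pics/w16c.png",cv2.resize(c["color"][180:330,240:410,::-1],None,fx=4,fy=4,interpolation=cv2.INTER_CUBIC))
c=load("s_16.pkl");cv2.imwrite("pics/s16c.png",cv2.resize(c["color"][270:365,265:345,::-1],None,fx=6,fy=6,interpolation=cv2.INTER_CUBIC))
E
```

```text
26.6 [0.4621 0.121  0.1883] toolx yaw 27.78 z [ 0.0305  0.0164 -0.9994] [-0.9  1.1 -0.9] [0.01 0.37 1.86 0.02 0.89 1.08] 0.023822777941512198
```

View pics/w16c.png

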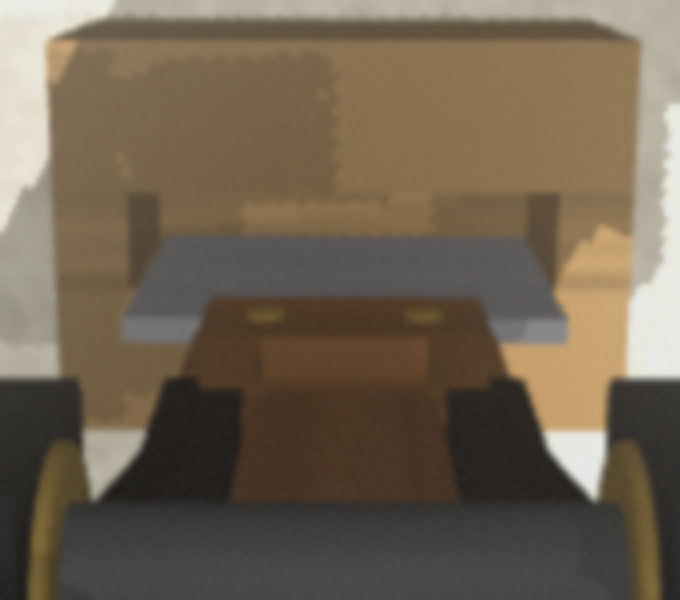

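View pics/s16c.png

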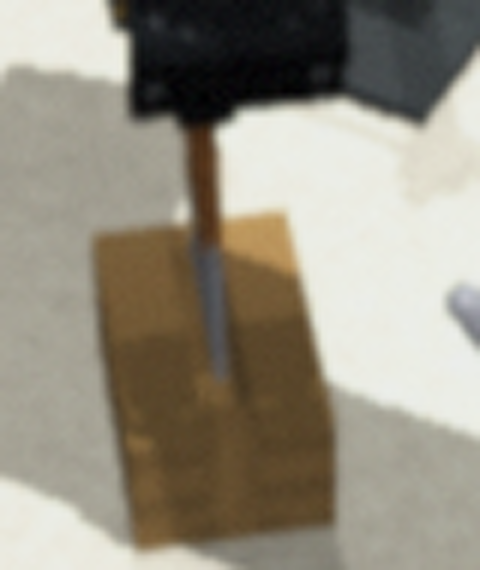

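Blade edge is inside the slot opening, centred to about 1.5 mm (wrist crop: blade row ~240, slot 192–285). Lowering in.

move_arm(
  rows=[1.2,0.6,-4,0,0,0,1,0,0,-7,0,0,0,1,0,0,-8,0,0,0,1,0,0,-8,0,0,0,1,0,0,-8,0,0,0,1,0,0,-7,0,0,0,1,0,0,-5,0,0,0,1,0,0,-3,0,0,0,1,0,0,0,0,0,0,1],
)

```text
time: 27.6
position: [0.4636, 0.1217, 0.1385]
tool_rot: [0.971, 0.24, 0.017, -0.004]
ft_force: [0.1, -0.0, -1.2]
grip_width: 0.0235
```

move_arm(
  rows=[0,0,-1,0,0,0,1,0,0,-1,0,0,0,1,0,0,0,0,0,0,1],
)

```text
time: 27.9
position: [0.4639, 0.1217, 0.1371]
tool_rot: [0.971, 0.24, 0.018, -0.004]
ft_force: [0.2, 0.5, -1.5]
grip_width: 0.0237
```

move_arm(
  rows=[0,0,-0.7,0,0,0,1,0,0,-0.5,0,0,0,1,0,0,0,0,0,0,1],
)

```text
time: 28.2
position: [0.4638, 0.1217, 0.1357]
tool_rot: [0.971, 0.24, 0.018, -0.004]
ft_force: [-0.3, -0.1, -1.6]
grip_width: 0.0233
```

move_arm(
  rows=[0,0,-0.6,0,0,0,1,0,0,-0.6,0,0,0,1,0,0,0,0,0,0,1],
)

```text
time: 28.5
position: [0.4637, 0.1217, 0.1344]
tool_rot: [0.971, 0.24, 0.017, -0.004]
ft_force: [-0.2, -0.1, -1.2]
grip_width: 0.0237
```

move_arm(
  rows=[0,0,-0.5,0,0,0,1,0,0,0,0,0,0,1],
)

```text
time: 28.7
position: [0.4638, 0.1217, 0.134]
tool_rot: [0.971, 0.24, 0.018, -0.004]
ft_force: [0.3, -0.4, -1.1]
grip_width: 0.0236
```

move_arm(
  rows=[0,0,-0.5,0,0,0,1,0,0,0,0,0,0,1],
)

```text
time: 28.9
position: [0.464, 0.1217, 0.1339]
tool_rot: [0.971, 0.24, 0.018, -0.004]
ft_force: [-0.6, -0.2, 3.8]
grip_width: 0.0237
```

Touchdown felt (3.8 N). To avoid it tipping over when I let go, I'll ease it into a slight lean against the slot wall first.

move_arm(
  rows=[0,0,1,0,0,0,1,-3.5,-1.8,0,0.015,-0.029,0,1,-3.5,-1.9,0,0.015,-0.029,0,1,-3.5,-1.9,-0.2,0.015,-0.029,0,1,-3.3,-1.7,-0.3,0.015,-0.027,0,1,0,0,0,0,0,0,1,0,0,0,0,0,0,1],
)

```text
time: 29.6
position: [0.4501, 0.1143, 0.134]
tool_rot: [0.968, 0.239, 0.08, -0.019]
ft_force: [0.6, 0.8, -0.7]
grip_width: 0.0235
```

```bash
python3 look2.py 17
python3 - <<'E'
from h import *
c=load("w_17.pkl");cv2.imwrite("pics/w17c.png",cv2.resize(c["color"][180:330,240:410,::-1],None,fx=4,fy=4,interpolation=cv2.INTER_CUBIC))
c=load("s_17.pkl");cv2.imwrite("pics/s17c.png",cv2.resize(c["color"][270:365,265:345,::-1],None,fx=6,fy=6,interpolation=cv2.INTER_CUBIC))
E
```

```text
29.6 [0.4501 0.1143 0.134 ] toolx yaw 27.76 z [ 0.1451  0.0757 -0.9865] [ 0.6  0.8 -0.7] [-0.05  0.42  2.03  0.16  0.55  0.91] 0.02353322527686323
```

View pics/w17c.png

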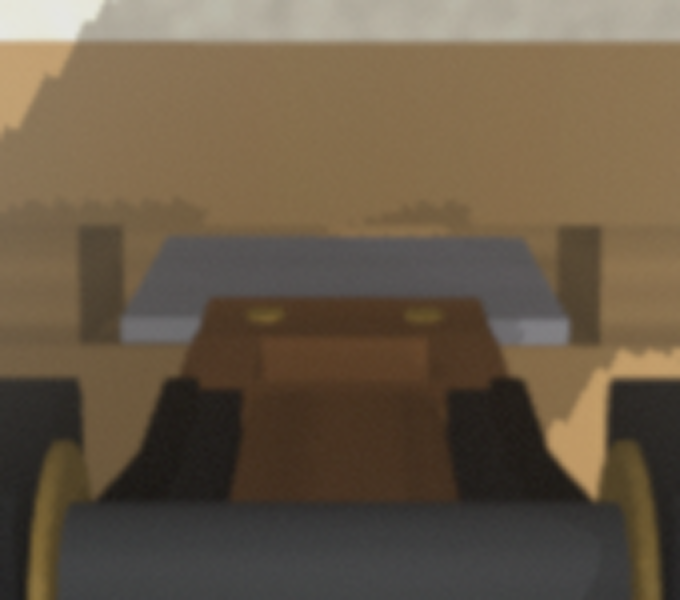

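View pics/s17c.png

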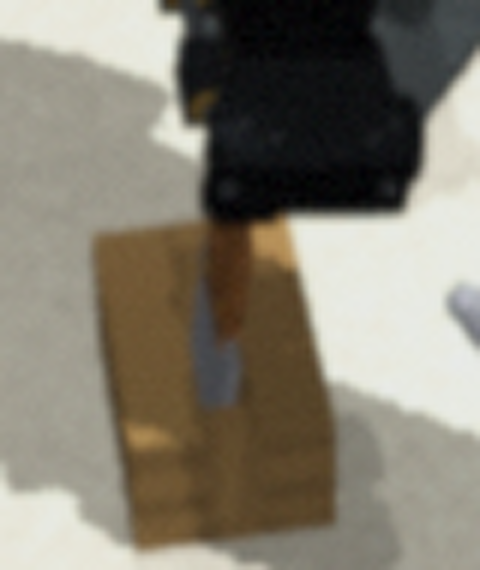

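move_arm(
  rows=[0,0,-0.4,0,0,0,1,0,0,-0.3,0,0,0,1,0,0,0,0,0,0,1],
)

```text
time: 30.0
position: [0.4502, 0.1145, 0.1333]
tool_rot: [0.967, 0.239, 0.08, -0.02]
ft_force: [0.3, 0.1, -0.5]
grip_width: 0.0238
```

move_arm(
  rows=[0,0,-0.5,0,0,0,1,0,0,0,0,0,0,1],
)

```text
time: 30.2
position: [0.4502, 0.1145, 0.1331]
tool_rot: [0.967, 0.239, 0.08, -0.02]
ft_force: [-1.0, -0.4, 1.9]
grip_width: 0.0235
```

Contact again at 1.9 N. Opening gently.

move_arm(
  rows=[0,0,0,0,0,0,0.7,0,0,0,0,0,0,0.6,0,0,0,0,0,0,0.4,0,0,0,0,0,0,0.2,0,0,0,0,0,0,0,0,0,0,0,0,0,0,0,0,0,0,0,0,0],
  grip_force=10,
)

```text
time: 30.9
position: [0.45, 0.1144, 0.1328]
tool_rot: [0.967, 0.239, 0.08, -0.02]
ft_force: [-0.4, -0.3, -0.1]
grip_width: 0.066
```

```bash
python3 look2.py 18
python3 - <<'E'
from h import *
c=load("w_18.pkl");cv2.imwrite("pics/w18c.png",cv2.resize(c["color"][180:400,200:450,::-1],None,fx=3,fy=3,interpolation=cv2.INTER_CUBIC))
E
```

```text
30.9 [0.45   0.1144 0.1328] toolx yaw 27.78 z [ 0.1454  0.0761 -0.9864] [-0.4 -0.3 -0.1] [-0.05  0.42  2.03  0.16  0.55  0.9 ] 0.06596671314012482
```

View pics/w18c.png

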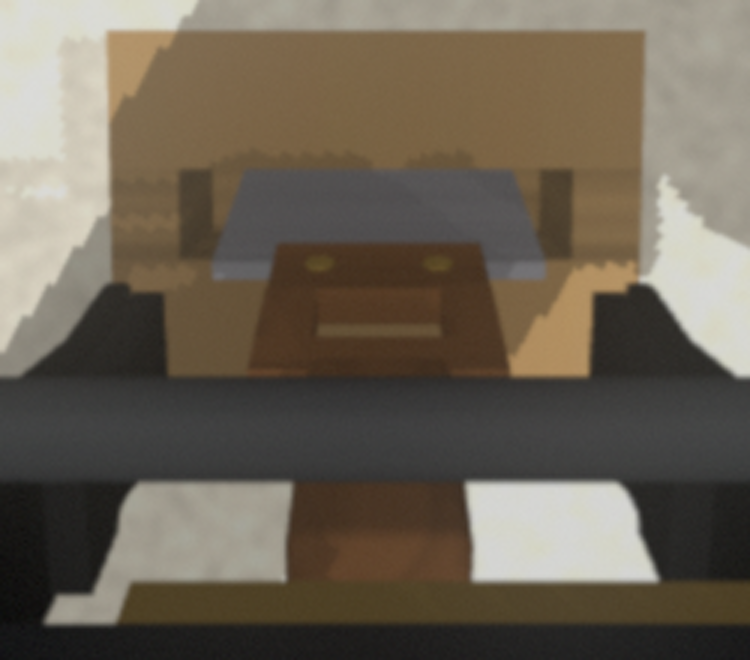

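View pics/s_18.png

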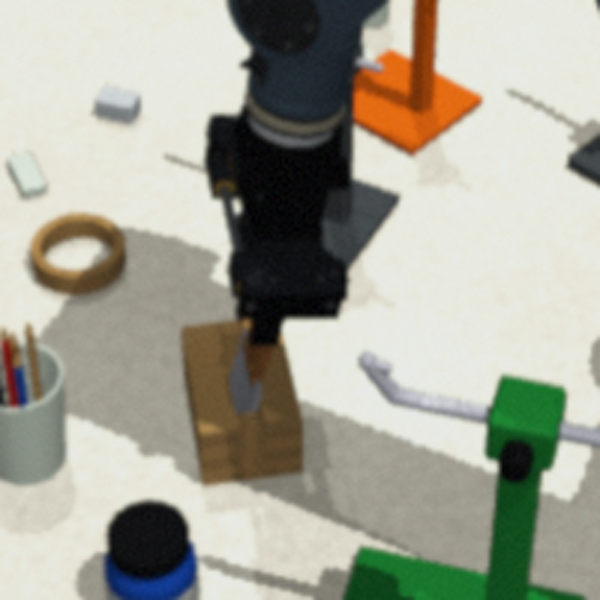

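move_arm(
  rows=[0,0,2,0,0,0,0,-0.7,-0.4,5,0,0,0,0,-1.4,-0.7,10,0,0,0,0,-2,-1,15,0,0,0,0,-2,-1,20,0,0,0,0,-2,-1,25,0,0,0,0,0,0,30,0,0,0,0,0,0,30,0,0,0,0,0,0,0,0,0,0,0],
)

```text
time: 31.9
position: [0.4447, 0.1102, 0.2747]
tool_rot: [0.967, 0.239, 0.085, -0.018]
ft_force: [0.1, -0.0, 0.2]
grip_width: 0.087
```

```bash
python3 look2.py 19
python3 - <<'E'
from h import *
from rig import robot
c=load("w_19.pkl")
W=cloud(load("s_19.pkl"));s=load("s_19.pkl")
cv2.imwrite("pics/s19c.png",cv2.resize(s["color"][265:365,255:355,::-1],None,fx=6,fy=6,interpolation=cv2.INTER_CUBIC))
t=robot.camera("top");cv2.imwrite("pics/t19.png",cv2.resize(t["color"][130:290,140:400,::-1],None,fx=3,fy=3))
cv2.imwrite("pics/w19c.png",cv2.resize(c["color"][100:400,180:470,::-1],None,fx=2,fy=2,interpolation=cv2.INTER_CUBIC))
for n in("side","wrist"):
    for th in("scraper","scraper_grip"): print(n,th,[(np.round(d["at"]).tolist(),round(d["conf"],2)) for d in robot.spot_point(n,th)])
E
```

```text
31.9 [0.4447 0.1102 0.2747] toolx yaw 27.84 z [ 0.1561  0.0754 -0.9849] [ 0.1 -0.   0.2] [-0.06  0.16  1.88  0.1   0.95  0.97] 0.0869884623029118
side scraper [([299.0, 339.0], 0.59)]
side scraper_grip [([310.0, 296.0], 0.91), ([248.0, 287.0], 0.53)]
wrist scraper [([322.0, 221.0], 0.95)]
wrist scraper_grip []
```

View pics/s19c.png

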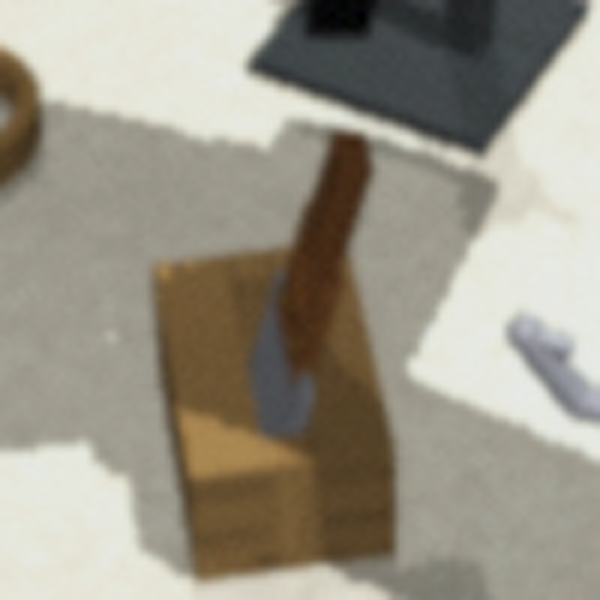

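View pics/w19c.png

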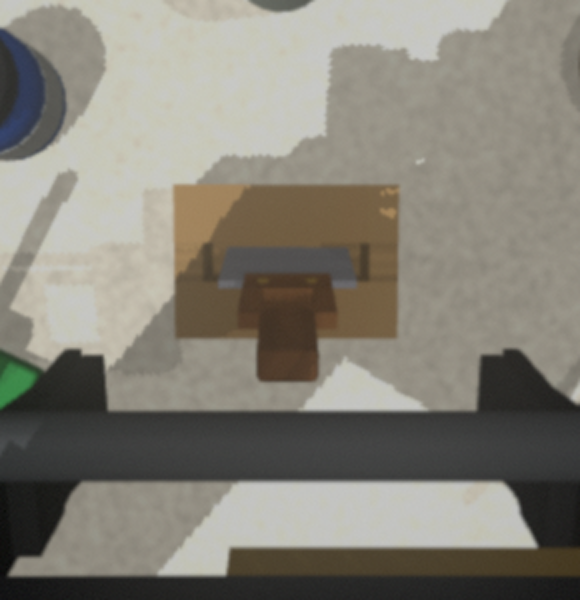

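View pics/t19.png

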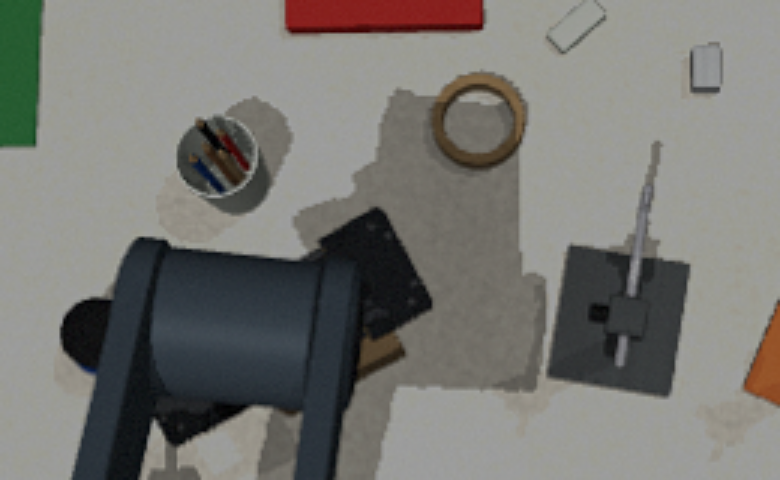

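Run:
```python
from h import *
from scipy.optimize import least_squares
c=wcam(load("w_19.pkl"))
uv=np.array([(221,279),(354,279),(259,348),(317,348),(258,381),(317,381),(245,275),(330,275)],float)/2+[180,100]
M=np.array([(2,35,62),(2,-35,62),(7,12,161),(7,-12,161),(-7,12,161),(-7,-12,161),(4,22,55),(4,-22,55)])/1000.
y=np.radians(27.8);Rb=Ro.from_euler('z',y)
def f(p):
    R=Rb*Ro.from_euler('zyx',[p[3],-p[4],p[5]]);X=R.apply(M)+Rb.apply([p[0],p[1],0])+[.4624,.1214,p[2]+.012]
    return (proj(c,X)-uv).ravel()
r=least_squares(f,[0,0,0,0,.3,0]);print(r.x.round(4),r.fun.reshape(-1,2).round(1))
f2=lambda p:f([p[0],p[1],.0008,p[2],p[3],0])
r=least_squares(f2,[0,0,0,.3]);print(r.x.round(4),r.fun.reshape(-1,2).round(1))
```

```text
[ 0.003  -0.0007 -0.0149 -0.0034  0.2464 -0.0006] [[-0.1  0.9]
 [ 0.1  1. ]
 [-0.7  0.2]
 [ 0.5  0.2]
 [-0.  -0.3]
 [ 0.3 -0.3]
 [ 0.6 -0.9]
 [-0.6 -0.9]]
[ 0.0031 -0.0006 -0.0036  0.2271] [[-1.5  0.9]
 [ 1.5  1. ]
 [-1.6 -0.3]
 [ 1.4 -0.2]
 [-0.9  0.3]
 [ 1.2  0.3]
 [-0.3 -1. ]
 [ 0.2 -1. ]]
```

Run:
```python
from rig import robot
o=robot.get_obs();print(o["time"],o["joint_velocities"].round(3),o["ft_force"].round(1));print(robot.hand_in())
```

```text
32.25 [-0.     0.003 -0.007  0.001 -0.001  0.001] [-0.3  0.   0.1]
the job is handed in; nothing more can be done
None
```

I took the scraper off the barbed hook, stood it blade down in the block's slot and let go. I handed the job in at 32 s of the 69 s allowed; no verdict is reported.

**Unhooking:** My first grasp would have run joint 6 past its limit at the tilt needed. I hung the scraper back on the hook, regrasped it turned 180° and worked the hole out over the barb at about 41°. Wrist force readings there stayed under 2 N, about the scraper's own weight plus noise. One step drifted about 5 mm sideways near a wrist singularity; I corrected it before going on.

**Placing:** I lowered the scraper into the slot until I felt it touch the floor, at about 4 N. I then leaned it slightly towards the slot wall and opened the gripper.

**Last checks:**
- **Pose:** the wrist picture fit puts the blade edge about 3 mm from the slot centre, in line with the slot, and leaning about 0.23–0.25 rad (limit 0.4). It leaned further than I had set it when I let go.
- **Gripper:** open and raised about 0.14 m above where it let go, with no force reading.
- **Other things:** the tape roll, pencil pot, eraser and sharpener looked unmoved in the pictures. I did not measure this, and in the last top view the arm partly hid the paint jar.
- **Disagreements:** a free fit of the height came out 15 mm below the slot floor, which is impossible. For the height I rely on the felt contact instead. The top camera also disagreed with the wrist camera by about 3–4 mm, so I used the wrist camera.

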